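Turn over the reversible pipe-cradle plate

ROBOT

A 7-joint arm with a two-finger parallel gripper is mounted at the origin on a cart in front of the work surface, level with it; the furniture and walls round the work are solid. World frame = base frame: x ahead of the robot, y to its left, z up, the work surface at z = 0. Lengths are in m, angles in degrees, forces in N, time in s.
With the tool pointing down it reaches from about 0.425 to 0.875 m from the base axis. Payload 4.7 kg.
Tool frame: the origin (TCP) lies between the finger pads; the fingertips stand env.finger_overhang ahead of it and the grasp point (between the pads) lies 5 mm behind it (env.finger_overhang is the distance from the TCP to the fingertips, in m); z points along the fingers, y is the line along which they close (so a half turn about z gives the same grasp; the last joint's range is limited). The gripper opens to 87 mm and grips with 3 to 60 N. Pads are 19 mm wide; open, the fingers measure 117 mm over their backs; the gripper's body (75 mm by 190 mm) begins 51 mm behind the grasp point.
Start: joints at [73.631, 18.392, -4.016, 83.108, 1.295, 78.541, -3.26], TCP at [0.192, -0.621, 0.237] pointing down, gripper open.
Joint ranges: [-163.93, 163.93], [-17.29, 119.83], [-79.2, 71.16], [3.27, 140.29], [-89.18, 269.18], [5.43, 117.66], [-154.24, 154.24]. Speed limits (degrees/s): [147.25, 147.25, 180, 180, 180, 180, 180].

INTERFACE

Orientations are given as [roll, pitch, yaw] about the fixed x, y, z axes, in that order (R = Rz(yaw) Ry(pitch) Rx(roll)).
In Python, from cell import telemetry, eyes, env, models gives the robot as it stands. The module is installed in compiled form; this text tells all that it offers.
- The arm moves only by the tool drive_tool, never from a script. Its arguments are lists of equal length, an entry for each row: "angular": the turn, a rotation vector about the tool's x, y, z in rad, a list of three; "delta_pos": the shift along the tool's x, y, z in cm, a list of three; "gripper": the finger opening in cm, from 0 to 8.7. A call has 1 to 20 rows; each row shifts and turns the commanded pose from where the row before left it, along the tool's axes as they then stand; what a row does not reach is not made up. A row lasts 1/10 s, in which the tool goes at most 50 mm and 8.59 degrees, less where a joint would pass 70% of its speed; a pose out of reach is approached as far as the arm can. A call with a gripper value outside its range is refused whole. The fingers move at their own pace and stop on an object; "squeeze" is the grip in N (left out, the last holds). Time passes only in rows, so rows that do not move let the fingers close. It gives the time, the measured TCP pose, the force, the opening and the grip force at its end, in the units of the state.
- telemetry.get_obs(): the state, without advancing time (a new reading comes with each control period).
- eyes.read_camera(name): name is "side" or "top" or "wrist"; returns a dict with "pixels" (384x512x3 uint8, red, green, blue), "mtx" (3x3 intrinsics, pixels), "origin" and "orientation" of the camera in the world. Camera axes: x right, y down, z forward; pixel columns grow to the right and rows downward; lengths in m; the calibration is good to about 2 mm. The wrist camera is an equidistant fisheye: a pixel r from the principal point sees the ray r / f radians off the axis. A picture is of the moment at which its call begins. There is no depth.
- env.sign_off(): hands the job in; it is judged then, once.
Trained networks look in a picture, given as the dict that the camera call returned (one of the last four; its "shot" number tells which), for a name from the list of things; names that differ only in an ending like _2 or _b are one class to them, and where a whole thing is asked for, a point or a joint stands for the part that bears it (a point fixed in the world has none). Each returns a list of dicts, best first, with "p" (0 to 1); they miss things now and then, are a little off and sometimes report something else, mostly with a low value. They report only what shows in the picture. A call takes as long as a camera call.
- models.search_frame(picture, target): "centre" ([column, row] in pixels, amid what is visible of it).
- models.cut_out(picture, target): "pixels" (384x512 bool, what is visible of it) and "centre" ([column, row] in pixels, amid what is visible of it).
The state is a dict: "time_s": time; "qpos": joint angles; "joint_velocities": joint speeds; "effort": joint torques, N m; "tool_pos": TCP position; "tool_rot": TCP orientation; "force": force on the tool from outside, world axes, zero at the start; "wrist_torque": the same for the moment, N m; "grip_width": finger opening in m; "grasp_force": force on a finger pad.
Only numpy, scipy, OpenCV 4.12 (cv2) and the standard library are available. Lean on these libraries where they do the work, as an engineer would, in place of code of your own. Each camera call takes 0.05 s, during which the arm holds its last target. There are 200 camera calls.

TASK

The reversible plate sits on the two pins of the blue raised fixture with its plain black-pad face up. Lift it off, turn it over (the green slotted stand will hold it on end while you change your grip), and seat it back on the pins of the fixture, fully down and flat, with the orange-ridged cradle face up; let go of it. Do not shift the other things on the bench.

Things in the scene. Friction and masses are not known exactly. Their poses are not given: they have to be found in the camera images.
- plate_center (a point): centre, half-way through the thickness, of the loose aluminium plate: 60 mm (x) by 160 mm (y) by 12 mm (z), 0.18 to 0.33 kg, centre of mass here. z points out of the plain face, which bears a flat black pad 46 x 64 x 2 mm. Long sides x = -30 and 30 mm are flat and can be gripped. Starts seated on the fixture, its axes along those of seat; right at the end: half a turn about x from there
- plate_holes (a point): point of the plate's middle plane half-way between its two holes, at x = 14, y = 0 mm from plate_center, same axes. The holes are 12.5 mm across, go right through, and lie 62 mm to either side of this point along y. The face opposite to z bears three orange ridges along x, 6 mm high, within y = -32 to 32 mm and 46 mm long: pipe cradles
- seat (a point): fixed blue fixture: where the plate's centre lies when seated, on either face, 64 mm above the bench; z up, y along the fixture. Foot 74 x 176 x 8 mm; two end blocks 52 mm (x) by 30 mm (y), centred at y = -62 and 62 mm, tops 58 mm above the bench, open between them, so that fingers and the plate's ridges or pad have room below the plate's middle
- pins (a point): on the fixture, half-way between the feet of its two steel pins: x = 14, y = 0, z = -6 mm from seat, same axes. A pin stands 62 mm to either side of this point along y: 10 mm thick, 17 mm high, the upper 6 mm tapered. Both lie off the fixture's centre line, so each face of the plate goes down only one way round
- slot_floor (a point): fixed green stand: centre of its slot's floor, 8 mm above the bench; z up, x along the slot. Slot open above and at both ends, 70 mm long, 17 mm wide (y), walls 36 mm high with flared lips up to 42 mm. All within y = -33 to 33 mm but for the foot, 90 x 84 x 8 mm. The plate stands on end in it, 60 mm side along the slot, leaning up to 8 degrees; its centre is then 80 mm above this point
- tape_measure_0: orange tape measure, 36 x 78 x 64 mm, origin under its centre; leave alone
- tape_roll_0: roll of black tape, 68 mm across, 19 mm high, origin under its centre; leave alone
- latch_demo: pale metal toggle latch on a wooden block, 50 x 130 x 33 mm, origin under its centre; leave alone
- ppr_coupling: green pipe coupling, 39 mm across, 40 mm high, origin under its centre; leave alone
- screwdriver_0: red screwdriver, 27 x 212 x 25 mm, origin under its centre; leave alone
- pliers_0: red-handled pliers, 187 x 65 x 15 mm, origin under its centre; leave alone

How it is judged (in metres and radians):
On the way:
1. the plate is lifted clear of the pins, its centre more than 30 mm above its seated height (z of plate_center in the frame of seat above 0.03 m), for 0.1 s.
At the end, for the whole second after the job is handed in: The plate rests turned over (ridged face up, within 0.05 rad of flat) on the fixture's pins, its centre within 4 mm sideways and 2 mm in height of the seat, its length within 0.06 rad of the fixture's, released and still (angle between plate_center's own z axis and vertical above 3.09 rad and horizontal distance between plate_center and seat below 0.004 m and z of plate_center in the frame of seat between -0.003 and 0.002 m and angle between the y axis of plate_center and the y axis of seat, either way round below 0.06 rad and linear speed of plate below 0.01 m/s); the robot touches nothing.
It fails at once if another thing on the bench is shifted by more than 30 mm (distance of any of tape_measure_0, tape_roll_0, latch_demo, ppr_coupling, screwdriver_0, pliers_0 from where it was at the start of the episode above 0.03 m).
It also fails if it takes over 61 s, if anything falls off the work surface, if the arm or the gripper's body presses on something with over 40 N, if the wrist force passes 120 N, or if a joint passes its speed limit or range.

## Working session

There is one attempt and no reset: what is moved stays moved. The work goes in short steps, Python scripts to look and compute and a tool call to move; the robot and the scene stay as the last step left them, time stands still between calls to the robot, and variables do not carry over. Pictures are saved under pics/ and viewed, at most 10 in all, crops included, and the job is handed in when it is done.

Besides the shell and the picture viewer there is one more tool, called after "Request:" as name(argument=value, ...), one argument or row to a line, values as JSON. drive_tool: Moves the arm, as the interface text tells. Its arguments: {"type":"object","properties":{"angular":{"type":"array","items":{"type":"array","items":{"type":"number"}}},"delta_pos":{"type":"array","items":{"type":"array","items":{"type":"number"}}},"gripper":{"type":"array","items":{"type":"number"}},"squeeze":{"type":"number"}},"required":["angular","delta_pos","gripper"]}

```bash
mkdir -p pics; cat > h.py <<'E'
import numpy as np, cv2
from scipy.spatial.transform import Rotation as R
from cell import telemetry, eyes, env, models
np.set_printoptions(precision=4,suppress=True)
def Rm(o):
    o=np.array(o,float)
    if o.shape==(3,3): return o
    if o.size==4: return R.from_quat(o).as_matrix()
    return R.from_euler('xyz',o,degrees=True).as_matrix()
def ray(c,px,fish=False):
    K=np.array(c['mtx']);v=np.array([(px[0]-K[0,2])/K[0,0],(px[1]-K[1,2])/K[1,1],1.])
    if fish:
        r=np.hypot(v[0],v[1]); v=np.array([v[0]/r*np.sin(r),v[1]/r*np.sin(r),np.cos(r)]) if r>1e-9 else v
    return Rm(c['orientation'])@v
def hit(c,px,z,fish=False):
    d=ray(c,px,fish);o=np.array(c['origin']);return o+d*(z-o[2])/d[2]
def proj(c,P,fish=False):
    K=np.array(c['mtx']);p=(np.atleast_2d(P)-c['origin'])@Rm(c['orientation'])
    if fish:
        rho=np.hypot(p[:,0],p[:,1]);t=np.arctan2(rho,p[:,2]);q=p[:,:2]/rho[:,None]*t[:,None]
    else: q=p[:,:2]/p[:,2:]
    return q*[K[0,0],K[1,1]]+[K[0,2],K[1,2]]
def save(c,n): cv2.imwrite('pics/'+n,cv2.cvtColor(c['pixels'],cv2.COLOR_RGB2BGR))
E
python3 - <<'E'
from h import *
o=telemetry.get_obs();print(o,env.finger_overhang)
for n in['top','side','wrist']:
    c=eyes.read_camera(n);save(c,n+'0.png');print(n,c['mtx'],c['origin'],c['orientation'])
    for t in['plate_center','seat','slot_floor','pins']:
        try:
            for d in models.search_frame(c,t)[:2]: print(t,d, hit(c,d['centre'],.07,n=='wrist'))
        except Exception as e: print(t,e)
cv2.imwrite('pics/both.png',np.hstack([cv2.imread('pics/top0.png'),cv2.imread('pics/side0.png')])[:, :])
E
```

```text
{'time_s': 0.0, 'qpos': array([73.6307, 18.4381, -4.0126, 83.1769,  1.2948, 78.5407, -3.2603]), 'joint_velocities': array([ 0.0041, -0.026 ,  0.0169, -0.0166, -0.0271, -0.0711,  0.0248]), 'effort': array([  0.0008, -49.1291,  -0.4033, -31.2526,  -0.0639,   0.0438,
         0.0002]), 'tool_pos': array([ 0.1917, -0.6205,  0.2355]), 'tool_rot': array([-179.8894,    0.0066,   17.176 ]), 'force': array([-0.3045,  0.8699,  0.0674]), 'wrist_torque': array([ 0.0019, -0.0029, -0.0786]), 'grasp_force': 0.0, 'grip_width': 0.08715263402974378} 0.014
top [[387.1311   0.     259.2312]
 [  0.     387.1311 190.8093]
 [  0.       0.       1.    ]] [ 0.4149 -0.0104  0.9235] [-172.0856    0.1067  -89.2113]
plate_center {'centre': [333.9, 198.2], 'p': 0.78} [ 0.5192 -0.1731  0.07  ]
seat {'centre': [309.8, 214.3], 'p': 0.78} [ 0.4827 -0.1195  0.07  ]
slot_floor {'centre': [197.3, 191.9], 'p': 0.68} [0.5292 0.1306 0.07  ]
pins {'centre': [308.6, 213.1], 'p': 0.75} [ 0.4853 -0.1168  0.07  ]
side [[367.3764   0.     259.3893]
 [  0.     367.3764 193.2664]
 [  0.       0.       1.    ]] [ 0.558  -0.7207  0.5106] [-121.5467    0.9825    3.0716]
plate_center {'centre': [260.2, 245.8], 'p': 0.67} [ 0.5235 -0.1907  0.07  ]
seat {'centre': [260.3, 281.8], 'p': 0.75} [ 0.5284 -0.2824  0.07  ]
slot_floor {'centre': [266.6, 183.3], 'p': 0.91} [0.5268 0.0418 0.07  ]
pins {'centre': [264.8, 284.2], 'p': 0.88} [ 0.536  -0.2875  0.07  ]
wrist [[297.3186   0.     257.4266]
 [  0.     297.3186 189.9535]
 [  0.       0.       1.    ]] [ 0.2637 -0.5985  0.3851] [163.9674  -0.0011 -72.8234]
plate_center {'centre': [52.4, 17.5], 'p': 0.18} [ 0.3161 -0.3134  0.07  ]
```

View pics/top0.png

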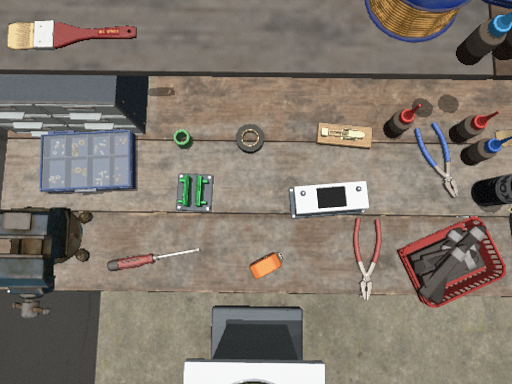

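View pics/side0.png

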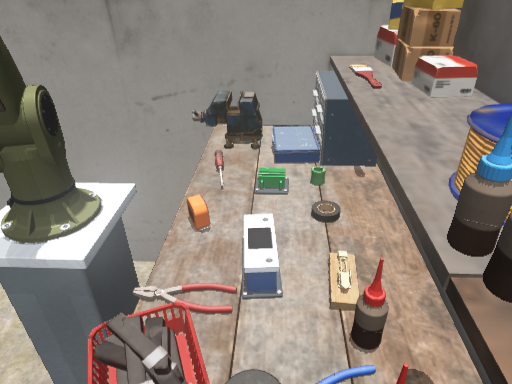

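The top view shows the plate at about (330,197), long axis along world y, with its holes on the far (+x) side near (304,190) and (357,187). The stand is at (195,191) with its slot along world x. The side view agrees: plate (260,245), stand (271,180). Next I'll fit both outlines.

```bash
python3 - <<'E'
from h import *
c=eyes.read_camera('top');im=c['pixels']
hsv=cv2.cvtColor(im,cv2.COLOR_RGB2HSV)
def fit(mask,z,name):
    n,l,s,_=cv2.connectedComponentsWithStats(mask.astype(np.uint8));k=1+np.argmax(s[1:,4])
    ct=max(cv2.findContours((l==k).astype(np.uint8),0,1)[0],key=cv2.contourArea)[:,0]
    P=np.array([hit(c,p,z)[:2] for p in ct]);r=cv2.minAreaRect((P*1000).astype(np.float32))
    print(name,s[k],r);return
m=(hsv[...,2]>185)&(hsv[...,1]<60);m[:170]=0;m[225:]=0;m[:,:280]=0;m[:,380:]=0
fit(m,.070,'plate')
g=(hsv[...,0]>45)&(hsv[...,0]<85)&(hsv[...,1]>120);g[:165]=0;g[220:]=0;g[:,:170]=0;g[:,220:]=0
for z in(.05,.044):fit(g,z,'stand')
cut=im[165:225,165:385];cv2.imwrite('pics/crop.png',cv2.cvtColor(cv2.resize(cut,None,fx=3.6,fy=3.6,interpolation=cv2.INTER_CUBIC),cv2.COLOR_RGB2BGR))
for t in['tape_measure_0','pliers_0','screwdriver_0','ppr_coupling','tape_roll_0','latch_demo']:
    d=models.search_frame(c,t)
    if d:print(t,d[0]['p'],hit(c,d[0]['centre'],.02))
E
```

```text
plate [ 294  181   75   33 1347] ((522.6221923828125, -167.2943115234375), (61.384586334228516, 161.52761840820312), 5.250472068786621)
stand [178 175  13  31 227] ((536.0872802734375, 163.28030395507812), (25.03772735595703, 69.1042709350586), 87.26913452148438)
stand [178 175  13  31 227] ((536.9200439453125, 164.47308349609375), (25.209699630737305, 69.5789566040039), 87.26911926269531)
tape_measure_0 0.61 [ 0.3701 -0.0221  0.02  ]
pliers_0 0.71 [ 0.3874 -0.247   0.02  ]
screwdriver_0 0.68 [0.3767 0.2702 0.02  ]
ppr_coupling 0.66 [0.6675 0.1799 0.02  ]
tape_roll_0 0.58 [0.3727 0.2757 0.02  ]
latch_demo 0.66 [ 0.6789 -0.2112  0.02  ]
```

View pics/crop.png

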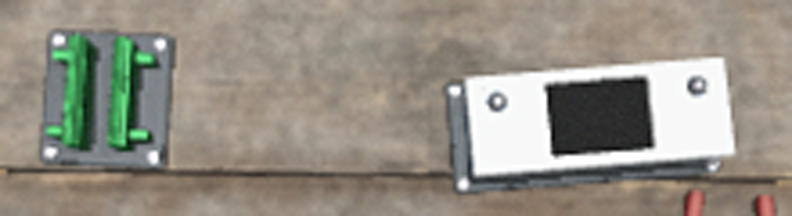

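Request:
drive_tool(
  angular=[
    [0, 0, 0],
    [0, 0, 0],
    [0, 0, 0],
    [0, 0, 0],
  ],
  delta_pos=[
    [0, 0, -4],
    [0, 0, -4],
    [0, 0, -3],
    [0, 0, 0],
  ],
  gripper=[8.7, 8.7, 8.7, 8.7],
  squeeze=50,
)

```text
time_s: 1.5
tool_pos: [0.1926, -0.6227, 0.3526]
tool_rot: [179.4, -0.0, 17.2]
force: [0.6, -0.3, -0.2]
grip_width: 0.0868
grasp_force: 0.0
```

```bash
cat >> h.py <<'E'
def plan(p,Rt,n,start=None):
    """constant per-row step from start (default measured pose) to target"""
    if start is None:
        o=telemetry.get_obs();p0,R0=o['tool_pos'],R.from_euler('xyz',o['tool_rot'],degrees=True)
    else:p0,R0=start
    w=(R0.inv()*Rt).as_rotvec()
    S=sum(R.from_rotvec(w*k/n).as_matrix() for k in range(n))
    d=np.linalg.solve(S,R0.inv().apply(np.array(p)-p0))
    print('n',n,'ang',np.round(w/n,4),'cm',np.round(d*100,3),'|mm|%.1f deg %.2f'%(np.linalg.norm(d)*1e3,np.degrees(np.linalg.norm(w/n))))
    return p,Rt
def tool(yaw,theta):
    """yaw: heading (deg) of tool y (closing) axis; theta: tilt about tool y (deg), + leans z to tool x"""
    return R.from_euler('z',yaw+90,degrees=True)*R.from_euler('x',180,degrees=True)*R.from_euler('y',theta,degrees=True)
E
python3 - <<'E'
from h import *
c=eyes.read_camera('top')
B=np.array([hit(c,[165+(x+.5)/3.6-.5,165+(y+.5)/3.6-.5],.010)[:2] for x,y in[(57,38),(161,44),(48,153),(152,157)]])
print(B,B.mean(0)); d=(B[0]+B[1]-B[2]-B[3]);print(np.degrees(np.arctan2(d[1],d[0])));d=B[0]+B[2]-B[1]-B[3];print(np.degrees(np.arctan2(d[1],d[0])))
print(tool(5,0).as_matrix())
plan([.523,-.167,.26],tool(5.25,0),16)
E
```

```text
[[0.5771 0.1823]
 [0.5739 0.113 ]
 [0.5002 0.1851]
 [0.4985 0.1165]] [0.5374 0.1492]
-2.3522229051379706
87.99384246548485
[[-0.0872  0.9962  0.    ]
 [ 0.9962  0.0872  0.    ]
 [-0.      0.     -1.    ]]
n 16 ang [ 0.0003  0.0002 -0.0852] cm [ 3.802 -0.016  0.558] |mm|38.4 deg 4.88
```

Request:
drive_tool(
  angular=[
    [0, 0, -0.085],
    [0, 0, -0.085],
    [0, 0, -0.085],
    [0, 0, -0.085],
    [0, 0, -0.085],
    [0, 0, -0.085],
    [0, 0, -0.085],
    [0, 0, -0.085],
    [0, 0, -0.085],
    [0, 0, -0.085],
    [0, 0, -0.085],
    [0, 0, -0.085],
    [0, 0, -0.085],
    [0, 0, -0.085],
    [0, 0, -0.085],
    [0, 0, -0.085],
    [0, 0, 0],
    [0, 0, 0],
  ],
  delta_pos=[
    [3.8, 0, 0.55],
    [3.8, 0, 0.55],
    [3.8, 0, 0.55],
    [3.8, 0, 0.55],
    [3.8, 0, 0.55],
    [3.8, 0, 0.55],
    [3.8, 0, 0.55],
    [3.8, 0, 0.55],
    [3.8, 0, 0.55],
    [3.8, 0, 0.55],
    [3.8, 0, 0.55],
    [3.8, 0, 0.55],
    [3.8, 0, 0.55],
    [3.8, 0, 0.55],
    [3.8, 0, 0.55],
    [3.8, 0, 0.55],
    [0, 0, 0],
    [0, 0, 0],
  ],
  gripper=[8.7, 8.7, 8.7, 8.7, 8.7, 8.7, 8.7, 8.7, 8.7, 8.7, 8.7, 8.7, 8.7, 8.7, 8.7, 8.7, 8.7, 8.7],
)

```text
time_s: 3.35
tool_pos: [0.5243, -0.1669, 0.2575]
tool_rot: [-179.9, 0.0, 95.2]
force: [0.3, -1.7, 0.7]
grip_width: 0.0872
grasp_force: 0.0
```

```bash
python3 - <<'E'
from h import *
o=telemetry.get_obs();print(o['qpos'],o['tool_pos'],o['tool_rot'])
c=eyes.read_camera('wrist');print(c['origin'],c['orientation'])
im=c['pixels'].copy();im0=im.copy()
# predicted plate corners / stand
def box(x,y,yaw,a,b,z):
    r=np.radians(yaw);M=np.array([[np.cos(r),-np.sin(r)],[np.sin(r),np.cos(r)]])
    return np.c_[np.array([[a,b],[-a,b],[-a,-b],[a,-b]])@M.T+[x,y],[z]*4]
for B in(box(.5226,-.1673,5.25,.03,.08,.07),box(.5374,.1492,-2.2,.045,.042,.008)):
    q=proj(c,B,True);print(q);cv2.polylines(im,[q.astype(np.int32)],True,(255,0,0),1)
c['pixels']=im;save(c,'w1.png');cv2.imwrite('pics/w1raw.png',cv2.cvtColor(im0,cv2.COLOR_RGB2BGR))
E
```

```text
[ 43.9062   7.7012 -31.7039  94.7263   4.1511  78.8365  16.818 ] [ 0.5243 -0.1669  0.2575] [-179.8975    0.0032   95.196 ]
[ 0.5169 -0.0912  0.406 ] [163.9359   0.0672   5.1951]
[[283.4649 103.4959]
 [229.7684 103.5753]
 [232.7103 235.922 ]
 [280.9323 235.9141]]
[[321.753  -68.8889]
 [259.8099 -78.1623]
 [252.0046 -32.8403]
 [317.0411 -23.3164]]
```

View pics/w1.png

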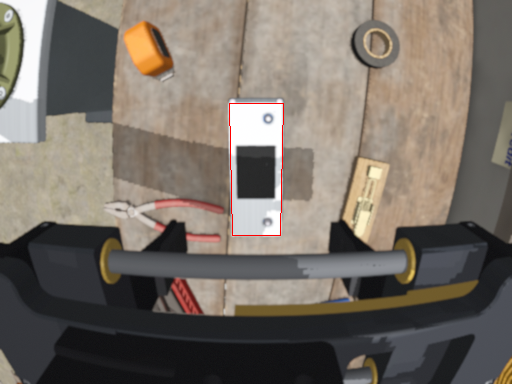

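```bash
python3 - <<'E'
from h import *
c=np.array([.5226,-.1673,.064]);T=tool(5.25,30);zd=T.apply([0,0,1]);print(zd)
s=plan(c-.08*zd,T,6);plan(c+.006*zd,T,4,s)
E
```

```text
[-0.0458  0.4979 -0.866 ]
n 6 ang [-0.0001  0.0873 -0.0006] cm [-1.09  -0.021  1.906] |mm|22.0 deg 5.00
n 4 ang [0. 0. 0.] cm [ 0.   -0.    2.15] |mm|21.5 deg 0.00
```

Request:
drive_tool(
  angular=[
    [0, 0.0873, -0.0006],
    [0, 0.0873, -0.0006],
    [0, 0.0873, -0.0006],
    [0, 0.0873, -0.0006],
    [0, 0.0873, -0.0006],
    [0, 0.0873, -0.0006],
    [0, 0, 0],
    [0, 0, 0],
  ],
  delta_pos=[
    [-1.09, -0.02, 1.91],
    [-1.09, -0.02, 1.91],
    [-1.09, -0.02, 1.91],
    [-1.09, -0.02, 1.91],
    [-1.09, -0.02, 1.91],
    [-1.09, -0.02, 1.91],
    [0, 0, 0],
    [0, 0, 0],
  ],
  gripper=[8.7, 8.7, 8.7, 8.7, 8.7, 8.7, 8.7, 8.7],
)

```text
time_s: 4.2
tool_pos: [0.5265, -0.2076, 0.133]
tool_rot: [-179.9, -30.0, 95.1]
force: [0.6, -0.0, 0.7]
grip_width: 0.087
grasp_force: 0.0
```

```bash
python3 - <<'E'
from h import *
o=telemetry.get_obs();print(o['qpos'],o['tool_pos'],o['tool_rot'])
c=np.array([.5226,-.1673,.064]);T=tool(5.25,30);zd=T.apply([0,0,1])
plan(c+.006*zd,T,4)
E
```

```text
[ 54.4199  29.0121 -28.2545  89.5888 -11.8531  81.375   35.9215] [ 0.5265 -0.2076  0.133 ] [-179.9427  -30.0446   95.0917]
n 4 ang [ 0.0001 -0.0002 -0.0006] cm [ 0.013 -0.006  2.15 ] |mm|21.5 deg 0.04
```

Request:
drive_tool(
  angular=[
    [0, 0, 0],
    [0, 0, 0],
    [0, 0, 0],
    [0, 0, 0],
    [0, 0, 0],
    [0, 0, 0],
    [0, 0, 0],
    [0, 0, 0],
    [0, 0, 0],
    [0, 0, 0],
  ],
  delta_pos=[
    [0, 0, 2.15],
    [0, 0, 2.15],
    [0, 0, 2.15],
    [0, 0, 2.15],
    [0, 0, 0],
    [0, 0, 0],
    [0, 0, 0],
    [0, 0, 0],
    [0, 0, 0],
    [0, 0, 0],
  ],
  gripper=[8.7, 8.7, 8.7, 8.7, 8.7, 4, 4, 4, 4, 4],
  squeeze=50,
)

```text
time_s: 5.2
tool_pos: [0.5227, -0.1642, 0.0601]
tool_rot: [-180.0, -30.0, 95.3]
force: [-1.9, -2.4, 4.6]
grip_width: 0.0595
grasp_force: 50.0
```

```bash
python3 - <<'E'
from h import *
o=telemetry.get_obs();print(o['qpos'],o['tool_pos'],o['tool_rot'],o['force'],o['grasp_force'],o['grip_width'],R.from_euler('xyz',o['tool_rot'],degrees=True).inv().apply([0,0,1]))
E
```

```text
[ 52.4864  31.0428 -28.7699  96.508  -11.7135  71.9718  35.7958] [ 0.5227 -0.1642  0.0601] [-179.99    -29.9983   95.2939] [-1.912  -2.4141  4.6338] 49.997214283794165 0.05947152816291576 [ 0.5    -0.0002 -0.866 ]
```

```bash
cat >> h.py <<'E'
SEAT=np.array([.5226,-.1673,.064]);STAND=np.array([.5374,.1492,.008])
R_g=R.from_euler('xyz',[-180,-30,95.3],degrees=True);p_g=np.array([.5227,-.1642,.0601])
off=R_g.inv().apply(SEAT-p_g)      # plate centre in tool frame (grasp 1)
E
python3 - <<'E'
from h import *
print(off)
s0=(p_g+[0,0,.13],R_g)
T=tool(-2.2,-60);
def go(T,z):return STAND+[0,0,z]-T.apply(off)
print(go(T,.2))
s=plan(go(T,.2),T,16,s0)
# plate centre path
w=(R_g.inv()*T).as_rotvec()/16
E
```

```text
[-0.0007 -0.0004 -0.0049]
[0.5376 0.1453 0.2049]
n 16 ang [ 0.0024 -0.098   0.0088] cm [ 2.074  0.152 -0.556] |mm|21.5 deg 5.64
```

Request:
drive_tool(
  angular=[
    [0, 0, 0],
    [0, 0, 0],
    [0, 0, 0],
    [0, 0, 0],
    [0, 0, 0],
    [0, 0, 0],
    [0, 0, 0],
  ],
  delta_pos=[
    [0.5, 0, -0.866],
    [1, 0, -1.732],
    [1, 0, -1.732],
    [1, 0, -1.732],
    [1.5, 0, -2.6],
    [1.5, 0, -2.6],
    [0, 0, 0],
  ],
  gripper=[4, 4, 4, 4, 4, 4, 4],
)

```text
time_s: 5.9
tool_pos: [0.5257, -0.164, 0.1936]
tool_rot: [179.5, -29.8, 95.5]
force: [1.0, 0.4, -2.2]
grip_width: 0.0598
grasp_force: 50.0
```

Request:
drive_tool(
  angular=[
    [0.0024, -0.098, 0.0088],
    [0.0024, -0.098, 0.0088],
    [0.0024, -0.098, 0.0088],
    [0.0024, -0.098, 0.0088],
    [0.0024, -0.098, 0.0088],
    [0.0024, -0.098, 0.0088],
    [0.0024, -0.098, 0.0088],
    [0.0024, -0.098, 0.0088],
    [0.0024, -0.098, 0.0088],
    [0.0024, -0.098, 0.0088],
    [0.0024, -0.098, 0.0088],
    [0.0024, -0.098, 0.0088],
    [0.0024, -0.098, 0.0088],
    [0.0024, -0.098, 0.0088],
    [0.0024, -0.098, 0.0088],
    [0.0024, -0.098, 0.0088],
    [0, 0, 0],
    [0, 0, 0],
    [0, 0, 0],
  ],
  delta_pos=[
    [2.07, 0.15, -0.556],
    [2.07, 0.15, -0.556],
    [2.07, 0.15, -0.556],
    [2.07, 0.15, -0.556],
    [2.07, 0.15, -0.556],
    [2.07, 0.15, -0.556],
    [2.07, 0.15, -0.556],
    [2.07, 0.15, -0.556],
    [2.07, 0.15, -0.556],
    [2.07, 0.15, -0.556],
    [2.07, 0.15, -0.556],
    [2.07, 0.15, -0.556],
    [2.07, 0.15, -0.556],
    [2.07, 0.15, -0.556],
    [2.07, 0.15, -0.556],
    [2.07, 0.15, -0.556],
    [0, 0, 0],
    [0, 0, 0],
    [0, 0, 0],
  ],
  gripper=[4, 4, 4, 4, 4, 4, 4, 4, 4, 4, 4, 4, 4, 4, 4, 4, 4, 4, 4],
)

```text
time_s: 7.8
tool_pos: [0.5383, 0.1445, 0.2052]
tool_rot: [179.8, 59.9, 87.5]
force: [0.4, -0.5, -2.8]
grip_width: 0.0591
grasp_force: 50.0
```

```bash
python3 - <<'E'
from h import *
o=telemetry.get_obs();print(o['time_s'],o['qpos'],o['tool_pos'],o['tool_rot'],o['grip_width'])
T=tool(-2.2,-60)
plan(STAND+[0,0,.2]-T.apply(off),T,3)
E
```

```text
7.8 [-16.6273  39.704  -35.8895  83.9467  54.3311 116.8785 -58.9499] [0.5383 0.1445 0.2052] [179.8233  59.8889  87.5325] 0.05914336317346009
n 3 ang [-0.0003 -0.0006 -0.0008] cm [ 0.02  -0.022 -0.016] |mm|0.3 deg 0.06
```

```bash
python3 - <<'E'
from h import *
out=[]
r=R.from_euler('z',-2.2,degrees=True)
for n in('top','side'):
    c=eyes.read_camera(n)
    if n=='top':print(hit(c,[192.9,190.4],.045),hit(c,[192.9,190.4],.03))
    im=cv2.cvtColor(c['pixels'],cv2.COLOR_RGB2BGR)
    o=telemetry.get_obs();T=R.from_euler('xyz',o['tool_rot'],degrees=True)
    q=proj(c,STAND+r.apply([[0,0,0]]))[0];u0,v0=int(q[0])-40,int(q[1])-50
    k=6;crop=cv2.resize(im[v0:v0+80,u0:u0+66],None,fx=k,fy=k,interpolation=cv2.INTER_CUBIC)
    def pl(P,col):
        q=(proj(c,P)-[u0,v0]+.5)*k-.5;cv2.polylines(crop,[q.astype(np.int32)],True,col,1)
    for y in(-.0085,.0085):pl(STAND+r.apply([[-.035,y,0],[.035,y,0],[.035,y,.036],[-.035,y,.036]]),(255,0,255))
    pl(STAND+r.apply([[-.045,-.042,0],[.045,-.042,0],[.045,.042,0],[-.045,.042,0]]),(0,255,255))
    out.append(crop)
cv2.imwrite('pics/c2.png',np.hstack(out))
E
```

```text
[0.5359 0.145  0.045 ] [0.5379 0.1476 0.03  ]
```

View pics/c2.png

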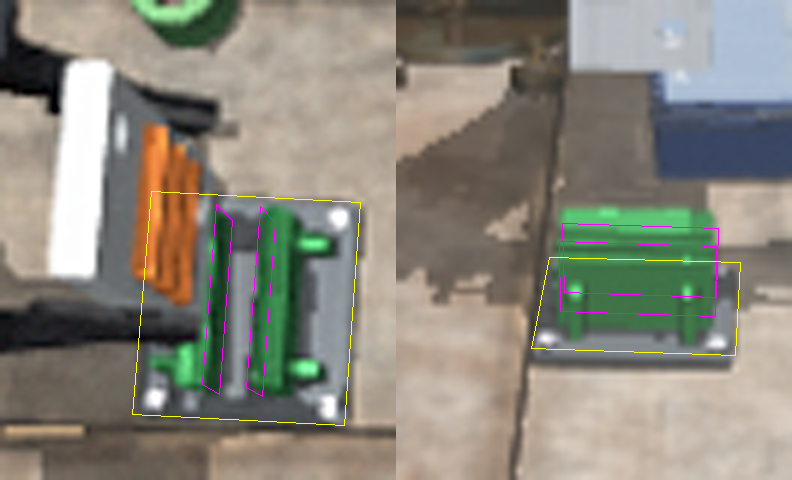

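Overlay: the foot and slot outlines sit on the stand in both views (top crop slot around (235,300)). The plate hangs on end beside it, displaced only by its height. I'll lower it partway and check the joints.

```bash
python3 - <<'E'
from h import *
T=tool(-2.2,-60)
plan(STAND+[0,0,.14]-T.apply(off),T,3)
E
```

```text
n 3 ang [-0.0004 -0.0008 -0.0015] cm [ 1.788 -0.035  0.987] |mm|20.4 deg 0.10
```

Request:
drive_tool(
  angular=[
    [0, 0, -0.001],
    [0, 0, -0.001],
    [0, 0, 0],
    [0, 0, 0],
    [0, 0, 0],
  ],
  delta_pos=[
    [1.79, -0.03, 0.99],
    [1.79, -0.03, 0.99],
    [0, 0, 0],
    [1.79, -0.03, 0.99],
    [0, 0, 0],
  ],
  gripper=[4, 4, 4, 4, 4],
)

```text
time_s: 8.4
tool_pos: [0.536, 0.146, 0.14]
tool_rot: [-179.4, 60.0, 88.4]
force: [0.6, -0.0, -3.4]
grip_width: 0.0598
grasp_force: 50.0
```

```bash
python3 - <<'E'
from h import *
o=telemetry.get_obs();print(o['time_s'],o['qpos'],o['tool_pos'],o['tool_rot'],o['force'])
T=tool(-2.2,-60)
plan(STAND+[0,0,.085]-T.apply(off),T,4)
E
```

```text
8.4 [-17.3429  44.1788 -34.9925  85.5932  54.5485 113.3411 -63.1488] [0.536 0.146 0.14 ] [-179.3698   60.0394   88.3958] [ 0.6461 -0.0233 -3.4308]
n 4 ang [-0.0005  0.0002  0.0013] cm [1.075 0.045 0.639] |mm|12.5 deg 0.08
```

Request:
drive_tool(
  angular=[
    [0, 0, 0.001],
    [0, 0, 0.001],
    [0, 0, 0],
    [0, 0, 0],
    [0, 0, 0],
    [0, 0, 0],
  ],
  delta_pos=[
    [1.08, 0.04, 0.63],
    [1.08, 0.04, 0.63],
    [1.08, 0.04, 0.63],
    [1.08, 0.04, 0.63],
    [0, 0, 0],
    [0, 0, 0],
  ],
  gripper=[4, 4, 4, 4, 4, 4],
)

```text
time_s: 9.0
tool_pos: [0.5384, 0.1462, 0.0929]
tool_rot: [-180.0, 60.0, 87.8]
force: [0.1, 0.2, -3.3]
grip_width: 0.0597
grasp_force: 50.0
```

```bash
python3 - <<'E'
from h import *
o=telemetry.get_obs();print(o['time_s'],o['qpos'],o['tool_pos'],o['tool_rot'],o['force'])
T=tool(-2.2,-60)
plan(STAND+[0,0,.0805]-T.apply(off),T,3)
E
```

```text
9.0 [-17.8682  47.8301 -34.1076  85.8509  55.32   110.7518 -66.0953] [0.5384 0.1462 0.0929] [-179.9608   60.0112   87.7982] [ 0.1348  0.1798 -3.2529]
n 3 ang [-0.0002  0.0001 -0.    ] cm [ 0.198 -0.024  0.152] |mm|2.5 deg 0.01
```

Request:
drive_tool(
  angular=[
    [0, 0, 0],
    [0, 0, 0],
    [0, 0, 0],
    [0, 0, 0],
  ],
  delta_pos=[
    [0.2, -0.02, 0.13],
    [0.2, -0.02, 0.13],
    [0.2, 0, 0.13],
    [0, 0, 0],
  ],
  gripper=[4, 4, 4, 4],
)

```text
time_s: 9.4
tool_pos: [0.5382, 0.1459, 0.0861]
tool_rot: [179.9, 60.0, 87.7]
force: [0.8, 0.0, -2.5]
grip_width: 0.0593
grasp_force: 50.0
```

Request:
drive_tool(
  angular=[
    [0, 0, 0],
    [0, 0, 0],
    [0, 0, 0],
    [0, 0, 0],
  ],
  delta_pos=[
    [0, 0, 0],
    [0, 0, 0],
    [0, 0, 0],
    [0, 0, 0],
  ],
  gripper=[6.6, 8.7, 8.7, 8.7],
)

```text
time_s: 9.8
tool_pos: [0.5382, 0.146, 0.0863]
tool_rot: [179.9, 60.0, 87.7]
force: [0.5, -0.6, 0.1]
grip_width: 0.0814
grasp_force: 0.0
```

```bash
python3 - <<'E'
from h import *
o=telemetry.get_obs();print(o['time_s'],o['qpos'],o['tool_pos'],o['tool_rot'],o['force'],o['grip_width'])
E
```

```text
9.8 [-17.9204  48.2777 -33.9933  85.9715  55.4083 110.3443 -66.5371] [0.5382 0.146  0.0863] [179.9195  59.9819  87.6915] [ 0.5424 -0.5898  0.1428] 0.081448991943038
```

```bash
python3 - <<'E'
from h import *
o=telemetry.get_obs();p0,R0=o['tool_pos'],R.from_euler('xyz',o['tool_rot'],degrees=True)
s=(p0-R0.apply([0,0,.09]),R0);print(s[0])
s=plan([.537,.149,.25],tool(-2.2,0),9,s)
T=tool(-2.2,60);c=STAND+[0,0,.08]
s=plan(c-T.apply([0,0,.085]),T,9,s);print(s[0])
E
```

```text
[0.5412 0.2238 0.1314]
n 9 ang [ 0.      0.1163 -0.0001] cm [-1.486 -0.014 -0.674] |mm|16.3 deg 6.66
n 9 ang [0.     0.1164 0.    ] cm [-1.386  0.004  0.859] |mm|16.3 deg 6.67
[0.5346 0.0756 0.1305]
```

Request:
drive_tool(
  angular=[
    [0, 0, 0],
    [0, 0, 0],
    [0, 0, 0],
    [0, 0.116, 0],
    [0, 0.116, 0],
    [0, 0.116, 0],
    [0, 0.116, 0],
    [0, 0.116, 0],
    [0, 0.116, 0],
    [0, 0.116, 0],
    [0, 0.116, 0],
    [0, 0.116, 0],
    [0, 0, 0],
    [0, 0, 0],
  ],
  delta_pos=[
    [0, 0, -3],
    [0, 0, -3],
    [0, 0, -3],
    [-1.486, -0.014, -0.674],
    [-1.486, -0.014, -0.674],
    [-1.486, -0.014, -0.674],
    [-1.486, -0.014, -0.674],
    [-1.486, -0.014, -0.674],
    [-1.486, -0.014, -0.674],
    [-1.486, -0.014, -0.674],
    [-1.486, -0.014, -0.674],
    [-1.486, -0.014, -0.674],
    [0, 0, 0],
    [0, 0, 0],
  ],
  gripper=[8.7, 8.7, 8.7, 8.7, 8.7, 8.7, 8.7, 8.7, 8.7, 8.7, 8.7, 8.7, 8.7, 8.7],
)

```text
time_s: 11.2
tool_pos: [0.5371, 0.1469, 0.2502]
tool_rot: [179.9, 0.2, 87.5]
force: [0.3, 0.9, -0.4]
grip_width: 0.087
grasp_force: 0.0
```

```bash
python3 - <<'E'
from h import *
o=telemetry.get_obs();print(o['time_s'],o['qpos'],o['tool_pos'],o['tool_rot'],o['force'],o['grip_width'])
T=tool(-2.2,60);c=STAND+[0,0,.08]
s=plan(c-T.apply([0,0,.085]),T,9);print(s[0])
E
```

```text
11.2 [ 22.9208  10.7715 -46.1364  94.1441   8.1581  78.5151 -26.8227] [0.5371 0.1469 0.2502] [179.9429   0.249   87.5263] [ 0.3291  0.9115 -0.3623] 0.08701139156869411
n 9 ang [ 0.0004  0.1168 -0.0004] cm [-1.364  0.005  0.876] |mm|16.2 deg 6.69
[0.5346 0.0756 0.1305]
```

Request:
drive_tool(
  angular=[
    [0, 0.1168, 0],
    [0, 0.1168, 0],
    [0, 0.1168, 0],
    [0, 0.1168, 0],
    [0, 0.1168, 0],
    [0, 0.1168, 0],
    [0, 0.1168, 0],
    [0, 0.1168, 0],
    [0, 0.1168, 0],
    [0, 0, 0],
    [0, 0, 0],
  ],
  delta_pos=[
    [-1.364, 0.005, 0.876],
    [-1.364, 0.005, 0.876],
    [-1.364, 0.005, 0.876],
    [-1.364, 0.005, 0.876],
    [-1.364, 0.005, 0.876],
    [-1.364, 0.005, 0.876],
    [-1.364, 0.005, 0.876],
    [-1.364, 0.005, 0.876],
    [-1.364, 0.005, 0.876],
    [0, 0, 0],
    [0, 0, 0],
  ],
  gripper=[8.7, 8.7, 8.7, 8.7, 8.7, 8.7, 8.7, 8.7, 8.7, 8.7, 8.7],
)

```text
time_s: 12.3
tool_pos: [0.5341, 0.0804, 0.1301]
tool_rot: [-179.8, -60.2, 87.8]
force: [-0.5, 0.4, 1.7]
grip_width: 0.0868
grasp_force: 0.0
```

```bash
python3 - <<'E'
from h import *
o=telemetry.get_obs();print(o['time_s'],o['qpos'],o['tool_pos'],o['tool_rot'],o['force'],o['grip_width'])
T=tool(-2.2,60);C=STAND+[0,0,.08]
s=plan(C+T.apply([0,0,.005]),T,5)
rz=R.from_euler('z',-2.2,degrees=True)
c=eyes.read_camera('wrist');im=cv2.cvtColor(c['pixels'],cv2.COLOR_RGB2BGR)
for lean,col in((0,(0,0,255)),(8,(255,0,0)),(-8,(0,255,0))):
    rl=rz*R.from_euler('x',lean,degrees=True)
    q=proj(c,STAND+rl.apply([[-.03,-.006,.16],[.03,-.006,.16],[.03,.006,.16],[-.03,.006,.16]]),True);print(lean,q)
    cv2.polylines(im,[q.astype(np.int32)],True,col,1)
cv2.imwrite('pics/w3.png',im)
E
```

```text
12.3 [ 54.773   33.1231 -40.8935 107.3978 -39.5058  69.9051  35.4137] [0.5341 0.0804 0.1301] [-179.7607  -60.1759   87.7605] [-0.4957  0.4411  1.6908] 0.08681449491744457
n 5 ang [-0.0007 -0.0006 -0.0001] cm [-0.043  0.017  1.714] |mm|17.2 deg 0.05
0 [[211.3831 126.6718]
 [307.9788 126.8133]
 [305.576  116.6901]
 [213.6771 116.553 ]]
8 [[207.0631 151.8348]
 [312.4881 151.9763]
 [310.0806 137.4092]
 [209.3725 137.2661]]
-8 [[215.5902 109.5511]
 [303.5691 109.6829]
 [301.3474 103.3683]
 [217.7054 103.2434]]
```

View pics/w3.png

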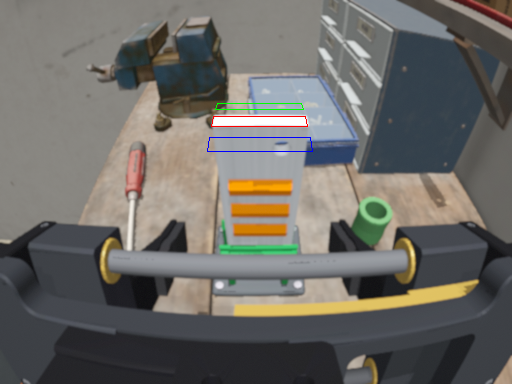

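The wrist view shows the plate upright in the slot, ridges toward me. Its top edge lies at rows 114–127, on the zero-lean prediction, and is centred between the fingers. I'll grip it.

Request:
drive_tool(
  angular=[
    [0, 0, 0],
    [0, 0, 0],
    [0, 0, 0],
    [0, 0, 0],
    [0, 0, 0],
    [0, 0, 0],
    [0, 0, 0],
    [0, 0, 0],
    [0, 0, 0],
    [0, 0, 0],
    [0, 0, 0],
  ],
  delta_pos=[
    [0, 0.02, 1.71],
    [-0.1, 0.02, 1.71],
    [-0.1, 0.02, 1.71],
    [0, 0.02, 1.71],
    [0, 0, 1.71],
    [0, 0, 0],
    [0, 0, 0],
    [0, 0, 0],
    [0, 0, 0],
    [0, 0, 0],
    [0, 0, 0],
  ],
  gripper=[8.7, 8.7, 8.7, 8.7, 8.7, 8.7, 4, 4, 4, 4, 4],
  squeeze=50,
)

```text
time_s: 13.45
tool_pos: [0.5385, 0.1506, 0.0857]
tool_rot: [179.9, -60.1, 87.8]
force: [-0.5, -1.4, 0.7]
grip_width: 0.0596
grasp_force: 50.0
```

```bash
python3 - <<'E'
from h import *
o=telemetry.get_obs();print(o['time_s'],o['qpos'],o['tool_pos'],o['tool_rot'],o['force'],o['grip_width'],o['grasp_force'])
T=R.from_euler('xyz',o['tool_rot'],degrees=True);print(T.inv().apply([0,0,.1]),T.inv().apply(STAND+[0,0,.08]-o['tool_pos']))
E
```

```text
13.45 [ 49.6648  36.6379 -42.4219 110.8385 -41.8418  59.9886  36.6519] [0.5385 0.1506 0.0857] [179.9405 -60.0757  87.7766] [-0.5014 -1.4121  0.7295] 0.05964458167448639 49.99730201438069
[ 0.0867  0.0001 -0.0499] [ 0.0013 -0.0011 -0.0024]
```

Request:
drive_tool(
  angular=[
    [0, 0, 0],
    [0, 0, 0],
    [0, 0, 0],
    [0, 0, 0],
    [0, 0, 0],
    [0, 0, 0],
    [0, 0, 0],
  ],
  delta_pos=[
    [0.867, 0, -0.5],
    [1.734, 0, -1],
    [1.734, 0, -1],
    [2.6, 0, -1.5],
    [2.6, 0, -1.5],
    [1.734, 0, -1],
    [0, 0, 0],
  ],
  gripper=[4, 4, 4, 4, 4, 4, 4],
)

```text
time_s: 14.15
tool_pos: [0.5392, 0.151, 0.2177]
tool_rot: [179.5, -59.9, 88.2]
force: [0.8, -0.2, -3.7]
grip_width: 0.0594
grasp_force: 50.0
```

```bash
python3 - <<'E'
from h import *
o=telemetry.get_obs();print(o['time_s'],o['qpos'],o['tool_pos'],o['tool_rot'],o['force'],o['grip_width'],o['grasp_force'])
off2=np.array([.0005,0,-.0035])
T=tool(5.25,-30)
s=plan(SEAT+[0,0,.11]-T.apply(off2),T,17);print(s[0])
c=eyes.read_camera('wrist');save(c,'w4.png')
# expected plate outline in camera with plate frame from tool
T0=R.from_euler('xyz',o['tool_rot'],degrees=True)
# plate flipped frame: ridged-face normal n (toward gripper), long axis l, width axis = tool y
n=R.from_euler('y',0).apply([-.5,0,-.866]);l=np.array([.866,0,-.5]);y=np.array([0,1,0])
# n: ridge normal in tool frame
P=[off2+a*y*.03+b*l*.08+.006*n for a,b in((1,1),(1,-1),(-1,-1),(-1,1))]+[off2+.014*y*a+b*l*.062+.006*n for a in(1,-1) for b in(1,-1)]
q=proj(c,o['tool_pos']+T0.apply(P),True);print(q)
im=cv2.imread('pics/w4.png')
cv2.polylines(im,[q[:4].astype(np.int32)],True,(0,0,255),1)
for u in q[4:]:cv2.circle(im,tuple(int(v) for v in u),7,(0,0,255),1)
cv2.imwrite('pics/w4o.png',im)
E
```

```text
14.15 [ 53.636   23.5542 -46.6424 108.0463 -45.6915  70.9185  28.0737] [0.5392 0.151  0.2177] [179.4728 -59.94    88.2352] [ 0.8474 -0.1646 -3.7118] 0.059380629969967444 49.998946068808436
n 17 ang [ 0.0025 -0.0922 -0.0082] cm [-2.084 -0.15  -0.346] |mm|21.2 deg 5.30
[ 0.5228 -0.1695  0.1712]
[[346.3289 136.5776]
 [297.3582 310.8596]
 [219.0003 310.8967]
 [172.2659 136.3544]
 [296.3389 174.2037]
 [277.9718 302.7099]
 [222.056  174.1546]
 [238.5546 302.7288]]
```

View pics/w4o.png

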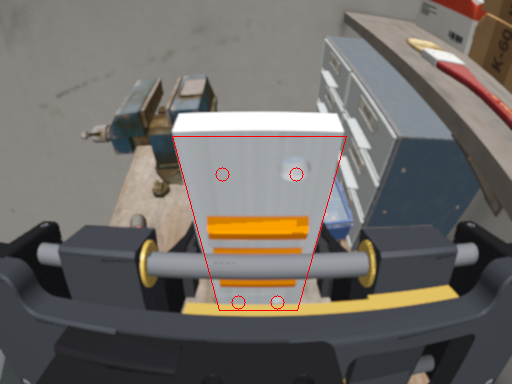

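The wrist view shows the plate held with its ridges toward the gripper. The predicted outline coincides with it (top edge at row 136), and the hole near (294,168) is on the +x side as needed. I'll swing it over the fixture.

Request:
drive_tool(
  angular=[
    [0.0025, -0.0922, -0.0082],
    [0.0025, -0.0922, -0.0082],
    [0.0025, -0.0922, -0.0082],
    [0.0025, -0.0922, -0.0082],
    [0.0025, -0.0922, -0.0082],
    [0.0025, -0.0922, -0.0082],
    [0.0025, -0.0922, -0.0082],
    [0.0025, -0.0922, -0.0082],
    [0.0025, -0.0922, -0.0082],
    [0.0025, -0.0922, -0.0082],
    [0.0025, -0.0922, -0.0082],
    [0.0025, -0.0922, -0.0082],
    [0.0025, -0.0922, -0.0082],
    [0.0025, -0.0922, -0.0082],
    [0.0025, -0.0922, -0.0082],
    [0.0025, -0.0922, -0.0082],
    [0.0025, -0.0922, -0.0082],
    [0, 0, 0],
    [0, 0, 0],
  ],
  delta_pos=[
    [-2.084, -0.15, -0.346],
    [-2.084, -0.15, -0.346],
    [-2.084, -0.15, -0.346],
    [-2.084, -0.15, -0.346],
    [-2.084, -0.15, -0.346],
    [-2.084, -0.15, -0.346],
    [-2.084, -0.15, -0.346],
    [-2.084, -0.15, -0.346],
    [-2.084, -0.15, -0.346],
    [-2.084, -0.15, -0.346],
    [-2.084, -0.15, -0.346],
    [-2.084, -0.15, -0.346],
    [-2.084, -0.15, -0.346],
    [-2.084, -0.15, -0.346],
    [-2.084, -0.15, -0.346],
    [-2.084, -0.15, -0.346],
    [-2.084, -0.15, -0.346],
    [0, 0, 0],
    [0, 0, 0],
  ],
  gripper=[4, 4, 4, 4, 4, 4, 4, 4, 4, 4, 4, 4, 4, 4, 4, 4, 4, 4, 4],
)

```text
time_s: 16.1
tool_pos: [0.5209, -0.1683, 0.1662]
tool_rot: [-179.5, 29.6, 95.5]
force: [0.9, 0.6, -3.2]
grip_width: 0.0593
grasp_force: 49.9
```

```bash
python3 - <<'E'
from h import *
o=telemetry.get_obs();print(o['time_s'],o['qpos'],o['tool_pos'],o['tool_rot'],o['force'],o['grip_width'],o['grasp_force'])
off2=np.array([.0005,0,-.0035]);T=tool(5.25,-30)
plan(SEAT+[0,0,.11]-T.apply(off2),T,2)
T0=R.from_euler('xyz',o['tool_rot'],degrees=True)
n=np.array([-.5,0,-.866]);l=np.array([.866,0,-.5]);y=np.array([0,1,0])
P=np.array([off2+a*y*.03+b*l*.08+.006*n for a,b in((1,1),(1,-1),(-1,-1),(-1,1))]+[off2+.014*y+b*l*.062+.006*n for b in(1,-1)])
W=o['tool_pos']+T0.apply(P);print(W)
out=[]
for nme,k in(('top',4),('side',4)):
    c=eyes.read_camera(nme);save(c,nme+'5.png');im=cv2.imread('pics/%s5.png'%nme);q=proj(c,W)
    u0,v0=(q.mean(0)-[50,70]).astype(int)
    cr=cv2.resize(im[v0:v0+140,u0:u0+100],None,fx=k,fy=k,interpolation=cv2.INTER_CUBIC)
    f=lambda q:((q-[u0,v0]+.5)*k-.5).astype(np.int32)
    cv2.polylines(cr,[f(q[:4])],True,(0,0,255),1)
    for u in f(q[4:]):cv2.circle(cr,tuple(int(v) for v in u),8,(0,0,255),1)
    out.append(cr)
cv2.imwrite('pics/c5.png',np.hstack(out))
E
```

```text
16.1 [ 28.4096   8.7141 -34.3278 110.359   37.6552  68.0482 -16.4924] [ 0.5209 -0.1683  0.1662] [-179.549    29.6155   95.5333] [ 0.8947  0.6354 -3.1668] 0.05932671118564232 49.949243530863896
n 2 ang [-0.0027 -0.0033  0.0022] cm [-0.184  0.09  -0.186] |mm|2.8 deg 0.28
[[ 0.5432 -0.0837  0.1753]
 [ 0.558  -0.243   0.1742]
 [ 0.4982 -0.2486  0.1746]
 [ 0.4834 -0.0893  0.1757]
 [ 0.5289 -0.1031  0.1753]
 [ 0.5404 -0.2266  0.1745]]
```

View pics/c5.png

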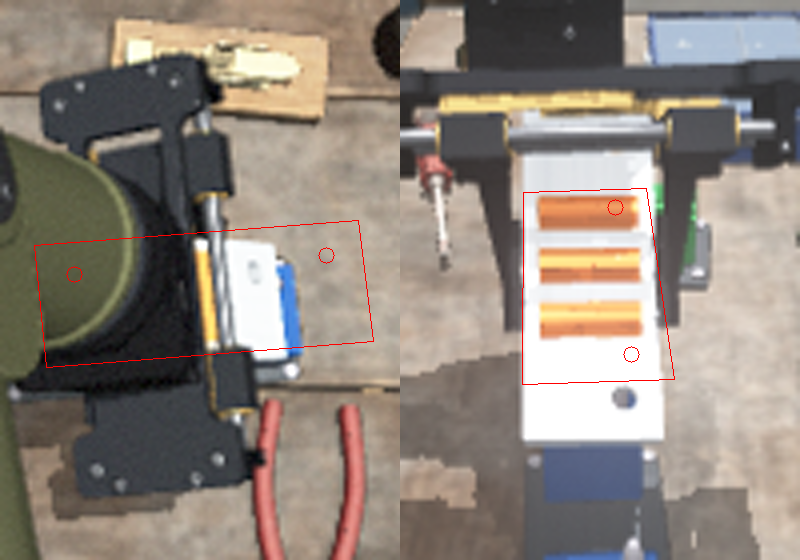

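The plate has clearly rotated in the grip: in the side crop it spans rows 120–440 where 190–383 was predicted, so its near end has dropped. The downward bulge of that swing must have brushed something. I'll fit the actual pose and check that nothing else moved.

```bash
cat > fit.py <<'E'
from h import *
from scipy.optimize import least_squares
o=telemetry.get_obs();T0=R.from_euler('xyz',o['tool_rot'],degrees=True);p0=o['tool_pos']
y=np.array([0,1,0.])
def pt(v,w,l_,h):   # w: along +x side, l_: along away-end(-y end is negative), h: above mid plane
    phi,a,b=v;n=np.array([-np.sin(phi),0,-np.cos(phi)]);l=np.array([np.cos(phi),0,-np.sin(phi)])
    return p0+T0.apply(np.array([a,0,b])+w*y+l_*l+h*n)
def solve(obs,x0=(np.radians(30),0,-.003)):
    f=lambda v:np.concatenate([(proj(c,pt(v,*m))[0]-u)*wt for c,u,m,wt in obs])
    r=least_squares(f,x0,loss='soft_l1');print('phi deg',np.degrees(r.x[0]),'a,b mm',r.x[1:]*1e3);print(r.fun.reshape(-1,2));return r.x
E
python3 - <<'E'
from fit import *
out={}
for n in('top','side'):
    c=eyes.read_camera(n);out[n]=c
    P=np.array([.0005,0,-.0035]);nn=np.array([-.5,0,-.866]);l=np.array([.866,0,-.5])
    W=p0+T0.apply(np.array([P+a*y*.03+b*l*.08+.006*nn for a,b in((1,1),(1,-1),(-1,-1),(-1,1))]+[P+.014*y+b*l*.062+.006*nn for b in(1,-1)]))
    c['o']=(proj(c,W).mean(0)-[50,70]).astype(int)
g=lambda n,x,yy:np.array([x-(400 if n=='side' else 0)+.5,yy+.5])/4-.5+out[n]['o']
S,Tp=out['side'],out['top']
obs=[(S,g('side',623,398),(.014,-.062,.006),1),(S,g('side',523,437),(-.03,-.08,.003),1),(S,g('side',663,437),(.03,-.08,.003),1),
(S,g('side',590,338),(0,-.032,.008),1),(S,g('side',590,197),(0,.032,.012),1),
(Tp,g('top',254,271),(.014,-.062,.006),1),(Tp,g('top',272,243),(.03,-.08,.006),1),(Tp,g('top',283,358),(-.03,-.08,.006),1)]
v=solve(obs,(np.radians(60),0,-.003))
print('min z end',pt(v,0,-.08,-.006))
print(Tp['o'],S['o'])
a,b=out['top'],None
import cv2
old=cv2.cvtColor(cv2.imread('pics/top0.png'),cv2.COLOR_BGR2RGB);d=np.abs(old.astype(int)-Tp['pixels']).max(2)>60
print('changed near tape measure',d[245:285,245:290].sum(),'pliers',d[215:300,350:385].sum(),'roll',d[120:155,235:266].sum(),'latch',d[118:150,315:375].sum(),'coupling',d[125:152,170:193].sum(),'screwdr',d[245:275,105:200].sum())
E
```

```text
phi deg 65.86796125770714 a,b mm [19.1612 -9.5479]
[[ 1.2322 -0.2633]
 [ 1.2647  1.244 ]
 [ 0.8601  0.1181]
 [ 0.8409 -1.5188]
 [-0.4334  0.1395]
 [-0.4617  0.2838]
 [-0.1201  0.0213]
 [ 0.4309 -0.3051]]
min z end [ 0.5245 -0.2086  0.1138]
[290 118] [211 122]
changed near tape measure 489 pliers 73 roll 239 latch 392 coupling 0 screwdr 0
```

```bash
python3 - <<'E'
from h import *
c=eyes.read_camera('top')
c0=dict(c);
for t in['tape_measure_0','pliers_0','screwdriver_0','ppr_coupling','tape_roll_0','latch_demo']:
    print(t,[(d['p'],hit(c,d['centre'],.02)) for d in models.search_frame(c,t)[:2]])
o=telemetry.get_obs();p0=o['tool_pos'];R0=R.from_euler('xyz',o['tool_rot'],degrees=True)
v=np.array([.0192,0,-.0095])
C=p0+R0.apply(v);print('centre',C)
mid=STAND+[0,0,.235]
s=plan(mid-R0.apply(v),R0,12)
T=tool(-2.2,24);s=plan(STAND+[0,0,.215]-T.apply(v),T,10,s);print(s[0])
E
```

```text
tape_measure_0 [(0.65, array([ 0.5037, -0.2443,  0.02  ]))]
pliers_0 [(0.63, array([ 0.3766, -0.2686,  0.02  ]))]
screwdriver_0 [(0.76, array([0.3774, 0.2689, 0.02  ]))]
ppr_coupling [(0.76, array([0.6784, 0.1813, 0.02  ]))]
tape_roll_0 [(0.57, array([0.6749, 0.181 , 0.02  ]))]
latch_demo [(0.87, array([ 0.6904, -0.235 ,  0.02  ]))]
centre [ 0.5198 -0.1482  0.1671]
n 12 ang [0. 0. 0.] cm [ 1.813  0.371 -1.771] |mm|25.6 deg 0.00
n 10 ang [0.0003 0.0939 0.0135] cm [ 0.118 -0.029  0.382] |mm|4.0 deg 5.43
[0.5369 0.1355 0.2065]
```

Request:
drive_tool(
  angular=[
    [0, 0, 0],
    [0, 0, 0],
    [0, 0, 0],
    [0, 0, 0],
    [0, 0, 0],
    [0, 0, 0],
    [0, 0, 0],
    [0, 0, 0],
    [0, 0, 0],
    [0, 0, 0],
    [0, 0, 0],
    [0, 0, 0],
    [0, 0, 0],
    [0, 0, 0],
  ],
  delta_pos=[
    [0.9, 0.18, -0.9],
    [1.81, 0.37, -1.77],
    [1.81, 0.37, -1.77],
    [1.81, 0.37, -1.77],
    [1.81, 0.37, -1.77],
    [1.81, 0.37, -1.77],
    [1.81, 0.37, -1.77],
    [1.81, 0.37, -1.77],
    [1.81, 0.37, -1.77],
    [1.81, 0.37, -1.77],
    [1.81, 0.37, -1.77],
    [1.81, 0.37, -1.77],
    [0.9, 0.18, -0.9],
    [0, 0, 0],
  ],
  gripper=[4, 4, 4, 4, 4, 4, 4, 4, 4, 4, 4, 4, 4, 4],
  squeeze=60,
)

```text
time_s: 18.05
tool_pos: [0.539, 0.1306, 0.2449]
tool_rot: [-179.8, 29.7, 95.6]
force: [0.3, -0.3, -2.3]
grip_width: 0.059
grasp_force: 59.9
```

Request:
drive_tool(
  angular=[
    [0, 0.094, 0.0135],
    [0, 0.094, 0.0135],
    [0, 0.094, 0.0135],
    [0, 0.094, 0.0135],
    [0, 0.094, 0.0135],
    [0, 0.094, 0.0135],
    [0, 0.094, 0.0135],
    [0, 0.094, 0.0135],
    [0, 0.094, 0.0135],
    [0, 0.094, 0.0135],
    [0, 0, 0],
    [0, 0, 0],
  ],
  delta_pos=[
    [0.12, -0.03, 0.38],
    [0.12, -0.03, 0.38],
    [0.12, -0.03, 0.38],
    [0.12, -0.03, 0.38],
    [0.12, -0.03, 0.38],
    [0.12, -0.03, 0.38],
    [0.12, -0.03, 0.38],
    [0.12, -0.03, 0.38],
    [0.12, -0.03, 0.38],
    [0.12, -0.03, 0.38],
    [0, 0, 0],
    [0, 0, 0],
  ],
  gripper=[4, 4, 4, 4, 4, 4, 4, 4, 4, 4, 4, 4],
)

```text
time_s: 19.25
tool_pos: [0.5362, 0.1337, 0.2065]
tool_rot: [179.9, -23.9, 87.8]
force: [0.2, 2.0, -2.9]
grip_width: 0.0588
grasp_force: 59.9
```

```bash
cat > ov.py <<'E'
from fit import *
print(o['time_s'],o['qpos'],p0,o['tool_rot'],o['force'],o['grip_width'])
import sys
v=np.array([float(x) for x in sys.argv[1:4]])*[np.pi/180,1e-3,1e-3];k=5;out=[]
for n in('top','side'):
    c=eyes.read_camera(n);im=cv2.cvtColor(c['pixels'],cv2.COLOR_RGB2BGR)
    W=[pt(v,a,b,.006) for a,b in((.03,.08),(.03,-.08),(-.03,-.08),(-.03,.08))]+[pt(v,.014,b,.006) for b in(.062,-.062)]
    q=proj(c,W);u0,v0=(q[:4].mean(0)-[40,60]).astype(int);print(n,u0,v0)
    cr=cv2.resize(im[v0:v0+120,u0:u0+80],None,fx=k,fy=k,interpolation=cv2.INTER_CUBIC)
    f=lambda q:((q-[u0,v0]+.5)*k-.5).astype(np.int32)
    cv2.polylines(cr,[f(q[:4])],True,(0,0,255),1)
    for u in f(q[4:]):cv2.circle(cr,tuple(int(i) for i in u),8,(0,0,255),1)
    out.append(cr)
cv2.imwrite('pics/%s.png'%sys.argv[4],np.hstack(out))
E
python3 ov.py 65.9 19.2 -9.5 c6
```

```text
19.25 [ 39.9169   9.9975 -45.4845 103.4151 -17.9918  67.3747  -0.5235] [0.5362 0.1337 0.2065] [179.9009 -23.8872  87.7751] [ 0.1745  1.9974 -2.8619] 0.058807824949372436
top 137 115
side 231 46
```

View pics/c6.png

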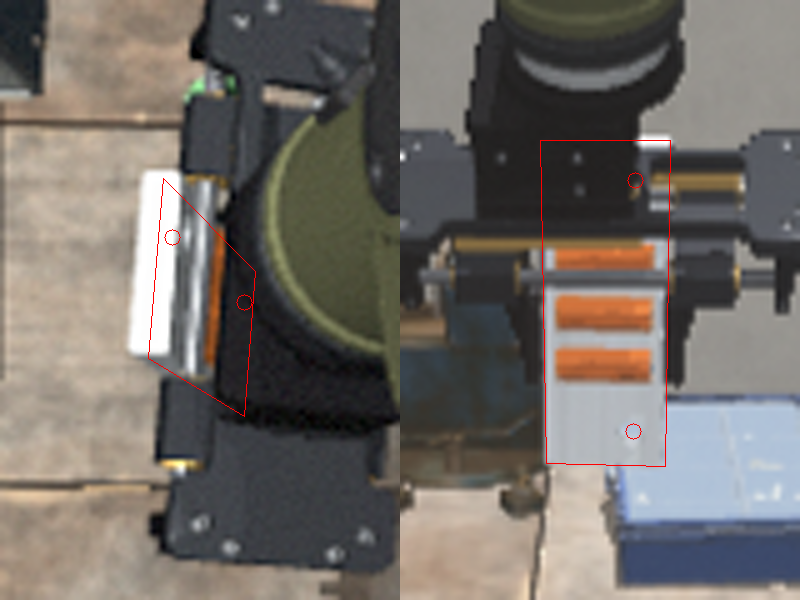

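```bash
python3 - <<'E'
from fit import *
T_=eyes.read_camera('top');S=eyes.read_camera('side')
g=lambda n,x,yy:np.array([x+.5,yy+.5])/5-.5+([137,115] if n=='t' else [231-80,46])
obs=[(T_,g('t',183,174),(.03,.08,.006),1),(T_,g('t',169,357),(-.03,.08,.006),1),(T_,g('t',130,355),(-.03,.08,-.006),1),(T_,g('t',143,171),(.03,.08,-.006),1),
(S,g('s',547,464),(-.03,-.08,.006),1),(S,g('s',667,466),(.03,-.08,.006),1),(S,g('s',605,382),(0,-.032,.012),1),(S,g('s',605,313),(0,0,.011),1),(S,g('s',670,150),(.03,.08,.006),1),(S,g('s',670,136),(.03,.08,-.006),1)]
v=solve(obs,(np.radians(66),.019,-.0095))
l=np.array([np.cos(v[0]),0,-np.sin(v[0])]);print('long axis world',T0.apply(l),'centre',pt(v,0,0,0),'bottom',pt(v,0,-.08,0))
# correct: rotate so long axis vertical
th=90-np.degrees(v[0]);T=tool(-2.2,th);vv=np.array([v[1],0,v[2]])
s=plan(STAND+[0,0,.15]-T.apply(vv),T,5);plan(STAND+[0,0,.09]-T.apply(vv),T,4,s)
E
```

```text
phi deg 68.01167545302548 a,b mm [ 13.8786 -11.0708]
[[-0.176   1.0683]
 [-0.3144  0.5684]
 [ 0.0524  0.5706]
 [ 0.4862  1.2582]
 [-0.0128 -0.039 ]
 [-0.2465 -0.0517]
 [-0.0103 -0.4405]
 [-0.0565  0.5919]
 [ 0.0617 -1.272 ]
 [ 0.226   0.0529]]
long axis world [-0.0047 -0.0342  0.9994] centre [0.5367 0.1443 0.2232] bottom [0.5371 0.147  0.1433]
n 5 ang [ 0.0004 -0.007   0.0009] cm [-0.443  0.006  1.226] |mm|13.0 deg 0.41
n 4 ang [0. 0. 0.] cm [-0.562 -0.     1.391] |mm|15.0 deg 0.00
```

Request:
drive_tool(
  angular=[
    [0, -0.007, 0.001],
    [0, -0.007, 0.001],
    [0, -0.007, 0.001],
    [0, -0.007, 0.001],
    [0, -0.007, 0.001],
    [0, 0, 0],
    [0, 0, 0],
  ],
  delta_pos=[
    [-0.44, 0.01, 1.23],
    [-0.44, 0.01, 1.23],
    [-0.44, 0.01, 1.23],
    [-0.44, 0.01, 1.23],
    [-0.44, 0.01, 1.23],
    [0, 0, 0],
    [0, 0, 0],
  ],
  gripper=[4, 4, 4, 4, 4, 4, 4],
)

```text
time_s: 20.15
tool_pos: [0.5372, 0.1398, 0.1415]
tool_rot: [-180.0, -22.1, 87.6]
force: [0.1, 0.4, -2.5]
grip_width: 0.0588
grasp_force: 59.9
```

Request:
drive_tool(
  angular=[
    [0, 0, 0],
    [0, 0, 0],
    [0, 0, 0],
    [0, 0, 0],
    [0, 0, 0],
  ],
  delta_pos=[
    [-0.38, 0, 0.92],
    [-0.38, 0, 0.92],
    [-0.38, 0, 0.92],
    [0, 0, 0],
    [0, 0, 0],
  ],
  gripper=[4, 4, 4, 4, 4],
)

```text
time_s: 20.65
tool_pos: [0.5371, 0.1394, 0.1116]
tool_rot: [-180.0, -22.1, 87.6]
force: [0.8, -0.1, -3.7]
grip_width: 0.0588
grasp_force: 59.9
```

```bash
python3 - <<'E'
from h import *
o=telemetry.get_obs();print(o['time_s'],o['qpos'],o['tool_pos'],o['tool_rot'],o['force'],o['wrist_torque'],o['grip_width'])
T=tool(-2.2,22);vv=np.array([.0139,0,-.0111]);R0=R.from_euler('xyz',o['tool_rot'],degrees=True)
print('centre rel stand',o['tool_pos']+R0.apply(vv)-STAND)
plan(STAND+[0,0,.083]-T.apply(vv),T,4)
E
```

```text
20.65 [ 36.0182  16.5311 -44.512  108.5895 -12.3718  56.395   -2.7544] [0.5371 0.1394 0.1116] [-179.989   -22.0919   87.5668] [ 0.792  -0.0773 -3.6869] [-0.7068 -0.1448 -0.0106] 0.058797453195214316
centre rel stand [ 0.0001 -0.0011  0.1191]
n 4 ang [ 0.0003 -0.0004 -0.0009] cm [-0.314 -0.003  0.846] |mm|9.0 deg 0.06
```

Request:
drive_tool(
  angular=[
    [0, 0, 0],
    [0, 0, 0],
    [0, 0, 0],
    [0, 0, 0],
    [0, 0, 0],
  ],
  delta_pos=[
    [-0.16, 0, 0.42],
    [-0.16, 0, 0.42],
    [-0.16, 0, 0.42],
    [-0.16, 0, 0.42],
    [0, 0, 0],
  ],
  gripper=[4, 4, 4, 4, 4],
)

```text
time_s: 21.15
tool_pos: [0.5368, 0.1397, 0.0931]
tool_rot: [-180.0, -22.1, 87.6]
force: [-0.7, -0.4, -3.0]
grip_width: 0.059
grasp_force: 59.9
```

Request:
drive_tool(
  angular=[
    [0, 0, 0],
    [0, 0, 0],
    [0, 0, 0],
    [0, 0, 0],
  ],
  delta_pos=[
    [-0.16, 0, 0.42],
    [-0.16, 0, 0.42],
    [-0.16, 0, 0.42],
    [0, 0, 0],
  ],
  gripper=[4, 4, 4, 4],
)

```text
time_s: 21.55
tool_pos: [0.5368, 0.1399, 0.0797]
tool_rot: [-180.0, -22.1, 87.6]
force: [-0.6, -0.0, -3.0]
grip_width: 0.0589
grasp_force: 59.9
```

Request:
drive_tool(
  angular=[
    [0, 0, 0],
    [0, 0, 0],
    [0, 0, 0],
    [0, 0, 0],
    [0, 0, 0],
    [0, 0, 0],
    [0, 0, 0],
  ],
  delta_pos=[
    [-0.1, 0, 0.23],
    [-0.1, 0, 0.23],
    [0, 0, 0],
    [0, 0, 0],
    [0, 0, 0],
    [0, 0, 0],
    [0, 0, 0],
  ],
  gripper=[4, 4, 4, 6.5, 8.7, 8.7, 8.7],
  squeeze=50,
)

```text
time_s: 22.25
tool_pos: [0.5379, 0.14, 0.0759]
tool_rot: [179.9, -22.1, 87.6]
force: [0.3, 0.5, 0.8]
grip_width: 0.081
grasp_force: 0.0
```

Request:
drive_tool(
  angular=[
    [0, 0, 0],
    [0, 0, 0],
    [0, 0, 0],
    [0, 0, 0],
    [0, 0, 0],
  ],
  delta_pos=[
    [-0.927, 0, -0.375],
    [-1.85, 0, -0.75],
    [-1.85, 0, -0.75],
    [-1.85, 0, -0.75],
    [0, 0, 0],
  ],
  gripper=[8.7, 8.7, 8.7, 8.7, 8.7],
)

```text
time_s: 22.75
tool_pos: [0.5352, 0.0657, 0.0751]
tool_rot: [179.9, -22.0, 87.3]
force: [0.1, 0.1, 0.6]
grip_width: 0.0871
grasp_force: 0.0
```

```bash
python3 - <<'E'
from h import *
o=telemetry.get_obs();print(o['time_s'],o['tool_pos'],o['tool_rot'],o['force'],o['grip_width'])
T=tool(-2.2,60);C=STAND+[0,0,.08]
s=plan(C-T.apply([0,0,.085]),T,6)
E
```

```text
22.75 [0.5352 0.0657 0.0751] [179.9481 -21.9705  87.2691] [0.148  0.0734 0.5835] 0.08711487460787531
n 6 ang [ 0.0012  0.1106 -0.0011] cm [ 0.709 -0.018 -0.64 ] |mm|9.6 deg 6.34
```

Request:
drive_tool(
  angular=[
    [0, 0.1106, -0.001],
    [0, 0.1106, -0.001],
    [0, 0.1106, -0.001],
    [0, 0.1106, -0.001],
    [0, 0.1106, -0.001],
    [0, 0.1106, -0.001],
    [0, 0, 0],
    [0, 0, 0],
  ],
  delta_pos=[
    [0.71, -0.02, -0.64],
    [0.71, -0.02, -0.64],
    [0.71, -0.02, -0.64],
    [0.71, -0.02, -0.64],
    [0.71, -0.02, -0.64],
    [0.71, -0.02, -0.64],
    [0, 0, 0],
    [0, 0, 0],
  ],
  gripper=[8.7, 8.7, 8.7, 8.7, 8.7, 8.7, 8.7, 8.7],
)

```text
time_s: 23.55
tool_pos: [0.5336, 0.0802, 0.1307]
tool_rot: [179.6, -60.0, 88.2]
force: [0.2, 1.5, 0.1]
grip_width: 0.087
grasp_force: 0.0
```

```bash
python3 - <<'E'
from h import *
o=telemetry.get_obs();print(o['time_s'],o['qpos'],o['tool_pos'],o['tool_rot'])
c=eyes.read_camera('wrist');rz=R.from_euler('z',-2.2,degrees=True);g=c['pixels'].min(2).astype(int)
print('col230',g[90:165:1,230]);print('row120',np.where(g[121,190:330]>200)[0][[0,-1]]+190)
for lean in(-8,-4,0,4,8):
    rl=rz*R.from_euler('x',lean,degrees=True);print(lean,proj(c,STAND+rl.apply([[-.02,-.006,.16],[-.02,.006,.16],[.03,0,.16],[-.03,0,.16]]),True).round(0).tolist())
# orange ridges: centroid
hsv=cv2.cvtColor(c['pixels'],cv2.COLOR_RGB2HSV);m=(hsv[...,0]<22)&(hsv[...,0]>8)&(hsv[...,1]>180)&(hsv[...,2]>150);m[260:]=0;m[:,:200]=0;m[:,320:]=0
n,l,s,ce=cv2.connectedComponentsWithStats(m.astype(np.uint8));print([(s[i].tolist()) for i in range(1,n) if s[i,4]>80])
T=tool(-2.2,60);C=STAND+[0,0,.08];plan(C+T.apply([0,0,.005]),T,5)
save(c,'w7.png')
E
```

```text
23.55 [ 60.5301  35.8399 -48.2561 107.5249 -35.1027  67.4824  32.2998] [0.5336 0.0802 0.1307] [179.5537 -60.0464  88.2017]
col230 [159 161 163 160 159 160 161 164 164 163 159 157 158 159 157 154 152 148
 148 151 153 154 156 161 181 221 250 255 255 255 255 255 255 255 255 239
 197 158 151 153 154 157 158 158 157 157 157 157 157 157 158 157 157 157
 157 157 157 157 157 157 157 157 157 157 157 157 157 157 157 158 158 158
 158 158 158]
row120 [212 306]
-8 [[231.0, 110.0], [232.0, 103.0], [303.0, 107.0], [217.0, 107.0]]
-4 [[230.0, 117.0], [231.0, 109.0], [305.0, 114.0], [215.0, 113.0]]
0 [[228.0, 127.0], [230.0, 117.0], [307.0, 122.0], [213.0, 122.0]]
4 [[227.0, 138.0], [228.0, 126.0], [310.0, 133.0], [211.0, 132.0]]
8 [[226.0, 152.0], [227.0, 137.0], [312.0, 145.0], [209.0, 145.0]]
[[228, 180, 62, 15, 820], [230, 204, 57, 12, 643], [233, 225, 51, 10, 509]]
n 5 ang [ 0.0002 -0.      0.0011] cm [-0.066  0.024  1.717] |mm|17.2 deg 0.06
```

Request:
drive_tool(
  angular=[
    [0, 0, 0.001],
    [0, 0, 0.001],
    [0, 0, 0.001],
    [0, 0, 0.001],
    [0, 0, 0.001],
    [0, 0, 0],
    [0, 0, 0],
    [0, 0, 0],
    [0, 0, 0],
    [0, 0, 0],
    [0, 0, 0],
  ],
  delta_pos=[
    [-0.07, 0.02, 1.71],
    [-0.07, 0.02, 1.71],
    [-0.07, 0.02, 1.71],
    [-0.07, 0.02, 1.71],
    [-0.07, 0.02, 1.71],
    [0, 0, 0],
    [0, 0, 0],
    [0, 0, 0],
    [0, 0, 0],
    [0, 0, 0],
    [0, 0, 0],
  ],
  gripper=[8.7, 8.7, 8.7, 8.7, 8.7, 8.7, 4, 4, 4, 4, 4],
  squeeze=60,
)

```text
time_s: 24.7
tool_pos: [0.5377, 0.1517, 0.0854]
tool_rot: [180.0, -60.1, 87.7]
force: [-1.5, -1.0, 0.8]
grip_width: 0.0591
grasp_force: 60.0
```

Request:
drive_tool(
  angular=[
    [0, 0, 0],
    [0, 0, 0],
    [0, 0, 0],
    [0, 0, 0],
    [0, 0, 0],
    [0, 0, 0],
    [0, 0, 0],
    [0, 0, 0],
  ],
  delta_pos=[
    [0.867, 0, -0.5],
    [1.734, 0, -1],
    [1.734, 0, -1],
    [2.6, 0, -1.5],
    [2.6, 0, -1.5],
    [2.6, 0, -1.5],
    [1.734, 0, -1],
    [0, 0, 0],
  ],
  gripper=[4, 4, 4, 4, 4, 4, 4, 4],
)

```text
time_s: 25.5
tool_pos: [0.5383, 0.1522, 0.2475]
tool_rot: [179.5, -59.9, 88.2]
force: [0.1, 0.2, -3.0]
grip_width: 0.0592
grasp_force: 60.0
```

```bash
python3 - <<'E'
from h import *
o=telemetry.get_obs();print(o['time_s'],o['qpos'],o['tool_pos'],o['tool_rot'],o['force'],o['grip_width'],o['grasp_force'])
p0=o['tool_pos'];R0=R.from_euler('xyz',o['tool_rot'],degrees=True)
off2=np.array([.0005,0,-.0035])
# leg 1: straight to above seat, same orientation ; leg 2: rotate about plate centre
s=plan(SEAT+[0,0,.17]-R0.apply(off2),R0,12)
T=tool(5.25,-30);s=plan(SEAT+[0,0,.14]-T.apply(off2),T,17,s);print(s[0])
E
```

```text
25.5 [ 61.1304  24.0388 -55.994  106.8513 -42.7641  71.0549  23.3239] [0.5383 0.1522 0.2475] [179.4799 -59.9357  88.1512] [ 0.0844  0.179  -2.983 ] 0.059229008746875894 59.98931050300598
n 12 ang [0. 0. 0.] cm [-1.436 -0.025 -2.222] |mm|26.5 deg 0.00
n 17 ang [ 0.0025 -0.0922 -0.0082] cm [-0.091 -0.007  0.181] |mm|2.0 deg 5.30
[ 0.5228 -0.1695  0.2012]
```

```bash
python3 - <<'E'
from h import *
o=telemetry.get_obs();p0=o['tool_pos'];R0=R.from_euler('xyz',o['tool_rot'],degrees=True)
off2=np.array([.0005,0,-.0035]);C=p0+R0.apply(off2);print(C)
T=tool(5.25,-30);s=plan(C-T.apply(off2),T,18);plan(SEAT+[0,0,.11]-T.apply(off2),T,13,s)
E
```

```text
[0.5382 0.1494 0.2496]
n 18 ang [ 0.0024 -0.0871 -0.0078] cm [-0.03  -0.    -0.006] |mm|0.3 deg 5.01
n 13 ang [0. 0. 0.] cm [-1.8   -0.343  1.711] |mm|25.1 deg 0.00
```

Request:
drive_tool(
  angular=[
    [0.0024, -0.0871, -0.0078],
    [0.0024, -0.0871, -0.0078],
    [0.0024, -0.0871, -0.0078],
    [0.0024, -0.0871, -0.0078],
    [0.0024, -0.0871, -0.0078],
    [0.0024, -0.0871, -0.0078],
    [0.0024, -0.0871, -0.0078],
    [0.0024, -0.0871, -0.0078],
    [0.0024, -0.0871, -0.0078],
    [0.0024, -0.0871, -0.0078],
    [0.0024, -0.0871, -0.0078],
    [0.0024, -0.0871, -0.0078],
    [0.0024, -0.0871, -0.0078],
    [0.0024, -0.0871, -0.0078],
    [0.0024, -0.0871, -0.0078],
    [0.0024, -0.0871, -0.0078],
    [0.0024, -0.0871, -0.0078],
    [0.0024, -0.0871, -0.0078],
    [0, 0, 0],
    [0, 0, 0],
  ],
  delta_pos=[
    [-0.03, 0, 0],
    [-0.03, 0, 0],
    [-0.03, 0, 0],
    [-0.03, 0, 0],
    [-0.03, 0, 0],
    [-0.03, 0, 0],
    [-0.03, 0, 0],
    [-0.03, 0, 0],
    [-0.03, 0, 0],
    [-0.03, 0, 0],
    [-0.03, 0, 0],
    [-0.03, 0, 0],
    [-0.03, 0, 0],
    [-0.03, 0, 0],
    [-0.03, 0, 0],
    [-0.03, 0, 0],
    [-0.03, 0, 0],
    [-0.03, 0, 0],
    [0, 0, 0],
    [0, 0, 0],
  ],
  gripper=[4, 4, 4, 4, 4, 4, 4, 4, 4, 4, 4, 4, 4, 4, 4, 4, 4, 4, 4, 4],
)

```text
time_s: 27.5
tool_pos: [0.537, 0.1479, 0.2422]
tool_rot: [-179.5, 29.7, 95.6]
force: [-0.4, -1.0, -2.7]
grip_width: 0.0595
grasp_force: 60.0
```

```bash
python3 - <<'E'
from h import *
o=telemetry.get_obs();print(o['time_s'],o['qpos'],o['tool_pos'],o['tool_rot'],o['force'],o['grip_width'])
off2=np.array([.0005,0,-.0035])
T=tool(5.25,-30);plan(SEAT+[0,0,.11]-T.apply(off2),T,13)
E
```

```text
27.5 [  5.8302  22.7578 -50.7429  90.2506  39.5582  96.295  -43.3515] [0.537  0.1479 0.2422] [-179.5038   29.7496   95.5953] [-0.4469 -0.983  -2.675 ] 0.05951788861198762
n 13 ang [-0.0004 -0.0003  0.0004] cm [-1.827 -0.332  1.68 ] |mm|25.0 deg 0.04
```

Request:
drive_tool(
  angular=[
    [0, 0, 0],
    [-0.0005, 0, 0],
    [0, 0, 0],
    [0, 0, 0],
    [0, 0, 0],
    [0, 0, 0],
    [0, 0, 0],
    [0, 0, 0],
    [0, 0, 0],
    [0, 0, 0],
    [0, 0, 0],
    [0, 0, 0],
    [0, 0, 0],
    [0, 0, 0],
    [0, 0, 0],
    [0, 0, 0],
  ],
  delta_pos=[
    [-0.91, -0.17, 0.84],
    [-1.83, -0.33, 1.68],
    [-1.83, -0.33, 1.68],
    [-1.83, -0.33, 1.68],
    [-1.83, -0.33, 1.68],
    [-1.83, -0.33, 1.68],
    [-1.83, -0.33, 1.68],
    [-1.83, -0.33, 1.68],
    [-1.83, -0.33, 1.68],
    [-1.83, -0.33, 1.68],
    [-1.83, -0.33, 1.68],
    [-1.83, -0.33, 1.68],
    [-1.83, -0.33, 1.68],
    [-0.91, -0.17, 0.84],
    [0, 0, 0],
    [0, 0, 0],
  ],
  gripper=[4, 4, 4, 4, 4, 4, 4, 4, 4, 4, 4, 4, 4, 4, 4, 4],
)

```text
time_s: 29.1
tool_pos: [0.5233, -0.17, 0.1734]
tool_rot: [-179.8, 29.8, 95.3]
force: [0.8, 1.1, -2.7]
grip_width: 0.0593
grasp_force: 60.0
```

```bash
python3 ov.py 30 0.5 -3.5 c8
```

```text
29.1 [ 35.3027   9.4537 -41.7706 109.5855  39.0431  69.293  -17.0694] [ 0.5233 -0.17    0.1734] [-179.796    29.8261   95.3318] [ 0.7696  1.1027 -2.6607] 0.0593370769181397
top 302 129
side 219 130
```

View pics/c8.png

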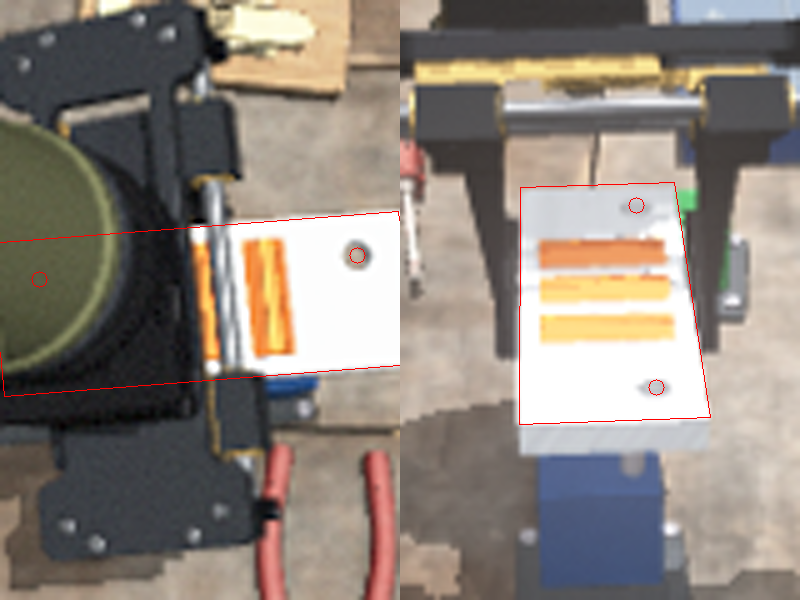

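The overlay now matches: hole at (357,254) in the top crop against a prediction of (357,256), and the side edges and holes coincide. The plate is level, ridges up, holes on +x. I'll lower it to just above the pins.

```bash
python3 - <<'E'
from h import *
off2=np.array([.0005,0,-.0035]);T=tool(5.25,-30)
s=plan(SEAT+[0,0,.02]-T.apply(off2),T,6);print(s[0],T.inv().apply([0,0,-1]))
E
```

```text
n 6 ang [-0.0002 -0.0005  0.0006] cm [ 0.758 -0.02   1.339] |mm|15.4 deg 0.05
[ 0.5228 -0.1695  0.0812] [ 0.5   -0.     0.866]
```

Request:
drive_tool(
  angular=[
    [0, -0.0005, 0.0006],
    [0, -0.0005, 0.0006],
    [0, -0.0005, 0.0006],
    [0, 0, 0],
    [0, 0, 0],
    [0, 0, 0],
    [0, 0, 0],
    [0, 0, 0],
  ],
  delta_pos=[
    [0.76, -0.02, 1.34],
    [0.76, -0.02, 1.34],
    [0.76, -0.02, 1.34],
    [0.76, -0.02, 1.34],
    [0.76, -0.02, 1.34],
    [0.76, -0.02, 1.34],
    [0, 0, 0],
    [0, 0, 0],
  ],
  gripper=[4, 4, 4, 4, 4, 4, 4, 4],
)

```text
time_s: 30.0
tool_pos: [0.5217, -0.1705, 0.0798]
tool_rot: [-179.7, 29.9, 95.4]
force: [1.0, 0.4, -2.6]
grip_width: 0.0595
grasp_force: 60.0
```

```bash
python3 - <<'E'
from h import *
o=telemetry.get_obs();print(o['time_s'],o['tool_pos'],o['tool_rot'],o['force'],o['wrist_torque'])
off2=np.array([.0005,0,-.0035]);T=tool(5.25,-30)
plan(SEAT+[0,0,.02]-T.apply(off2),T,1);plan(SEAT+[0,0,.006]-T.apply(off2),T,7)
# hole vs pin as seen in cameras
v=[np.pi/6,off2[0],off2[2]]
E
```

```text
30.0 [ 0.5217 -0.1705  0.0798] [-179.6988   29.9117   95.3863] [ 1.0428  0.4364 -2.5923] [ 0.8924 -0.0989 -0.0379]
n 1 ang [-0.0041 -0.0015  0.0021] cm [ 0.013  0.114 -0.17 ] |mm|2.0 deg 0.28
n 7 ang [-0.0006 -0.0002  0.0003] cm [0.102 0.017 0.149] |mm|1.8 deg 0.04
```

Request:
drive_tool(
  angular=[
    [-0.004, -0.0015, 0.002],
    [0, 0, 0],
    [0, 0, 0],
    [0, 0, 0],
    [0, 0, 0],
    [0, 0, 0],
  ],
  delta_pos=[
    [0.07, 0.11, -0.06],
    [0, 0, 0],
    [0.13, 0, 0.22],
    [0.13, 0, 0.22],
    [0.13, 0, 0.22],
    [0, 0, 0],
  ],
  gripper=[4, 4, 4, 4, 4, 4],
)

```text
time_s: 30.6
tool_pos: [0.5226, -0.1699, 0.0726]
tool_rot: [180.0, 30.0, 95.2]
force: [0.5, -0.5, -3.1]
grip_width: 0.0591
grasp_force: 60.0
```

```bash
python3 - <<'E'
from h import *
o=telemetry.get_obs();print(o['time_s'],o['tool_pos'],o['tool_rot'],o['force'],o['wrist_torque'])
off2=np.array([.0005,0,-.0035]);T=tool(5.25,-30);R0=R.from_euler('xyz',o['tool_rot'],degrees=True)
print('centre-seat',o['tool_pos']+R0.apply(off2)-SEAT)
plan(SEAT+[0,0,.001]-T.apply(off2),T,6)
E
```

```text
30.6 [ 0.5226 -0.1699  0.0726] [179.966   30.0208  95.1795] [ 0.4718 -0.5389 -3.1387] [ 0.9244  0.0076 -0.0185]
centre-seat [-0.0002 -0.0004  0.0114]
n 6 ang [-0.      0.0001 -0.0002] cm [0.093 0.003 0.147] |mm|1.7 deg 0.01
```

Request:
drive_tool(
  angular=[
    [0, 0, 0],
    [0, 0, 0],
    [0, 0, 0],
    [0, 0, 0],
  ],
  delta_pos=[
    [0.1, 0, 0.17],
    [0.1, 0, 0.17],
    [0.1, 0, 0.17],
    [0, 0, 0],
  ],
  gripper=[4, 4, 4, 4],
)

```text
time_s: 31.0
tool_pos: [0.5228, -0.1697, 0.0668]
tool_rot: [180.0, 30.0, 95.2]
force: [-2.1, 0.7, -3.1]
grip_width: 0.0592
grasp_force: 60.0
```

Request:
drive_tool(
  angular=[
    [0, 0, 0],
    [0, 0, 0],
    [0, 0, 0],
    [0, 0, 0],
  ],
  delta_pos=[
    [0.1, 0, 0.17],
    [0.1, 0, 0.17],
    [0, 0, 0],
    [0, 0, 0],
  ],
  gripper=[4, 4, 4, 4],
)

```text
time_s: 31.4
tool_pos: [0.5229, -0.1697, 0.063]
tool_rot: [179.9, 30.0, 95.2]
force: [-2.6, 1.0, -3.2]
grip_width: 0.0597
grasp_force: 60.0
```

Request:
drive_tool(
  angular=[
    [0, 0, 0],
    [0, 0, 0],
    [0, 0, 0],
    [0, 0, 0],
  ],
  delta_pos=[
    [0.05, 0, 0.087],
    [0.05, 0, 0.087],
    [0, 0, 0],
    [0, 0, 0],
  ],
  gripper=[4, 4, 4, 4],
)

```text
time_s: 31.8
tool_pos: [0.5229, -0.1697, 0.0625]
tool_rot: [179.9, 30.1, 95.2]
force: [-7.2, 4.3, 6.2]
grip_width: 0.0594
grasp_force: 60.0
```

Request:
drive_tool(
  angular=[
    [0, 0, 0],
    [0, 0, 0],
    [0, 0, 0],
    [0, 0, 0],
    [0, 0, 0],
    [0, 0, 0],
    [0, 0, 0],
    [0, 0, 0],
    [0, 0, 0],
    [0, 0, 0],
    [0, 0, 0],
  ],
  delta_pos=[
    [0, 0, 0],
    [0, 0, 0],
    [0, 0, 0],
    [0, 0, 0],
    [0, 0, -0.5],
    [0, 0, -1.5],
    [0, 0, -3],
    [0, 0, -4],
    [0, 0, -4],
    [0, 0, -4],
    [0, 0, 0],
  ],
  gripper=[6.5, 8, 8.7, 8.7, 8.7, 8.7, 8.7, 8.7, 8.7, 8.7, 8.7],
)

```text
time_s: 32.9
tool_pos: [0.5185, -0.0802, 0.2148]
tool_rot: [179.2, 30.1, 95.2]
force: [0.6, 0.6, 0.4]
grip_width: 0.0867
grasp_force: 0.0
```

```bash
python3 - <<'E'
from h import *
o=telemetry.get_obs();print(o['time_s'],o['tool_pos'],o['force'],o['grip_width'])
rz=R.from_euler('z',5.25,degrees=True)
for n in('top','side','wrist'):
    f=n=='wrist';c=eyes.read_camera(n);save(c,n+'9.png');hsv=cv2.cvtColor(c['pixels'],cv2.COLOR_RGB2HSV)
    m=((hsv[...,0]<22)&(hsv[...,0]>5)&(hsv[...,1]>120)&(hsv[...,2]>120)).astype(np.uint8)
    q=proj(c,SEAT+rz.apply([[.03,.08,.006],[.03,-.08,.006],[-.03,-.08,.006],[-.03,.08,.006],[.014,.062,.006],[.014,-.062,.006],[.014,.062,.011],[.014,-.062,.011]]),f)
    lo,hi=np.clip(q.min(0).astype(int)-3,0,None),q.max(0).astype(int)+3
    w=(hsv[lo[1]:hi[1],lo[0]:hi[0],2]>175)&(hsv[lo[1]:hi[1],lo[0]:hi[0],1]<60)
    ys,xs=np.nonzero(w);mm=m[lo[1]:hi[1],lo[0]:hi[0]];print(n,q[:4].round(1).tolist(),'white bbox',xs.min()+lo[0],xs.max()+lo[0],ys.min()+lo[1],ys.max()+lo[1],'orange',[s.tolist() for s in cv2.connectedComponentsWithStats(mm)[2][1:] if s[4]>15])
    # refine outline: rectangle fit in world
    if n!='wrist':
        W=np.zeros(m.shape,np.uint8);W[lo[1]:hi[1],lo[0]:hi[0]]=w|(mm>0);ct=max(cv2.findContours(W,0,1)[0],key=cv2.contourArea)[:,0]
        print(cv2.minAreaRect((np.array([hit(c,p,.07)[:2] for p in ct])*1000).astype(np.float32)))
E
```

```text
32.9 [ 0.5185 -0.0802  0.2148] [0.5919 0.6409 0.3996] 0.08666789084762551
top [[294.2, 186.1], [365.5, 180.6], [368.7, 207.3], [296.6, 212.9]] white bbox 294 370 177 213 orange [[48, 9, 5, 20, 64], [52, 9, 5, 20, 45], [25, 11, 8, 20, 103], [36, 10, 5, 20, 63], [41, 10, 4, 20, 47]]
((527.7379760742188, -176.46217346191406), (78.43296813964844, 156.86111450195312), 0.7699906826019287)
side [[273.1, 213.6], [279.6, 266.2], [244.9, 267.6], [244.5, 214.6]] white bbox 241 281 210 269 orange [[8, 17, 21, 5, 76], [8, 25, 22, 5, 81], [8, 34, 23, 5, 100]]
((525.3169555664062, -162.34426879882812), (77.83297729492188, 180.30679321289062), 1.6238149404525757)
wrist [[289.5, 116.3], [280.0, 224.2], [233.3, 224.4], [223.5, 116.5]] white bbox 220 291 115 226 orange [[14, 44, 45, 10, 441], [15, 63, 42, 9, 370], [17, 80, 39, 8, 310]]
```

```bash
python3 - <<'E'
from h import *
a=cv2.imread('pics/side0.png');b=cv2.imread('pics/side9.png');A=cv2.cvtColor(a,6).astype(int);B=cv2.cvtColor(b,6).astype(int)
for col in(250,262,272):print('side col',col,'far',A[208:220,col],B[208:220,col],'near',A[260:278,col],B[260:278,col])
for row in(220,260):print('side row',row,A[row,238:250],B[row,238:250],A[row,270:284],B[row,270:284])
a=cv2.cvtColor(cv2.imread('pics/top0.png'),6).astype(int);b=cv2.cvtColor(cv2.imread('pics/top9.png'),6).astype(int)
print('top right',a[195,360:374],b[195,360:374],'top',a[178:190,355],b[178:190,355],'bot',a[203:217,355],b[203:217,355])
c=eyes.read_camera('top')
for t in['tape_measure_0','pliers_0','screwdriver_0','ppr_coupling','tape_roll_0','latch_demo']:
    print(t,[(d['p'],hit(c,d['centre'],.02)[:2]) for d in models.search_frame(c,t)[:2]])
E
```

```text
side col 250 far [147 145 138 134 138 129 209 255 255 255 255 255] [101 102 101 104 104 100 211 255 255 255 255 255] near [255 255 255 255 255 255 255 250 188 187 186 184 166  87  88  89  87  87] [255 255 255 255 255 255 255 252 199 203 205 203 184  97  97  97  96  95]
side col 262 far [200 191 183 189 203 221 251 255 255 255 253 238] [131 136 130 132 131 140 231 255 255 255 255 255] near [255 255 255 255 255 255 254 219 188 190 189 177 125  88  89  89  89  88] [255 255 255 255 255 255 255 245 203 203 201 192 136  98 100  98  98  97]
side col 272 far [180 182 186 186 185 206 248 254 254 254 255 255] [178 179 183 184 182 189 239 255 255 255 255 255] near [202 242 255 255 255 255 254 182 186 189 187 171  88  90  88  88  88  88] [218 251 255 255 255 255 254 198 198 197 197 184 113  97  96  96  98  96]
side row 220 [175 166 165 168 173 195 253 255 255 255 255 255] [124 118 118 121 123 131 213 255 255 255 255 255] [255 255 255 242 186 183 178 173 177 181 185 187 190 191] [255 255 255 255 203 192 188 182 187 190 193 197 198 190]
side row 260 [164 168 159 146 120 145 232 255 255 255 255 255] [174 177 168 155 131 145 209 255 255 255 255 255] [169 156 202 253 255 255 255 255 239 183 179 176 176 181] [180 167 218 255 255 255 255 255 249 193 191 185 186 191]
top right [248 248 248 248 249 249 250 241 140 147 149 156 157 153] [254 254 254 254 254 254 255 255 157 170 172 177 180 180] top [169 165 151 177 245 249 248 250 249 244 236 235] [198 190 173 226 255 254 254 254 255 255 255 255] bot [248 247 248 249 251 241 140  65  63 105  91  58  98 143] [254 254 254 254 255 246 134  74  75 128 108  66 114 169]
tape_measure_0 [(0.83, array([ 0.3737, -0.0223]))]
pliers_0 [(0.9, array([ 0.381 , -0.2763]))]
screwdriver_0 []
ppr_coupling []
tape_roll_0 [(0.62, array([0.6797, 0.0306]))]
latch_demo [(0.74, array([ 0.6759, -0.21  ])), (0.34, array([ 0.4891, -0.1849]))]
```

The plate's edges now lie where they were at the start, to sub-pixel, so it is fully seated. I'm handing in.

```bash
python3 -c "
from cell import env;print(env.sign_off())"
```

```text
the job is handed in; nothing more can be done
None
```

The plate is turned over, ridged face up, seated on the fixture's pins and released, and the job was handed in at about 33 s. It slipped in the grip once on the way, so I put it back in the green stand and regripped it. The final side and top images match the starting seated position to less than a pixel. The other items showed no sign of shifting, though the last picture did not pick out the screwdriver or coupling.

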